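Set out walnuts and shell dishes

ROBOT

A 6-joint arm with a two-finger parallel gripper is mounted at the origin on a cart in front of the work surface, level with it; the furniture and walls round the work are solid. World frame = base frame: x ahead of the robot, y to its left, z up, the work surface at z = 0. Lengths are in m, angles in rad, forces in N, time in s.
With the tool pointing down it reaches from about 0.225 to 0.875 m from the base axis. Payload 3.4 kg.
Tool frame: the origin (TCP) lies at the very end of the fingers, on their centre line; the grasp point (between the pads) lies 19 mm behind it (manip.hold_point_z is the distance from the TCP to the grasp point, in m); z points along the fingers, x is the direction in which the jaws open and shut, and the axes are right-handed (so a half turn about z gives the same grasp; the last joint's range is limited). The gripper opens to 85 mm and grips with 20 to 120 N. Pads are 22 mm wide; open, the fingers measure 114 mm over their backs; the gripper's body (76 mm by 85 mm) begins 54 mm behind the grasp point. The pads swing forward as they close: fully open they stand 13 mm farther back than shut.
Start: joints at [-1.29, 0.276, 1.505, -0, 1.361, -0.121], TCP at [0.225, -0.529, 0.231] pointing down, gripper open.
Joint ranges: [-2.89, 2.89], [-0.75, 2.08], [0.22, 2.7], [-1.18, 4.32], [0.11, 2.71], [-2.7, 2.7]. Speed limits (rad/s): [2.57, 2.57, 3.14, 3.14, 3.14, 3.14].

INTERFACE

Orientations are given as a unit quaternion [w, x, y, z].
In Python, from rig import manip gives the robot as it stands.
- The arm moves only by the tool apply_moves, never from a script. Its argument "commands" is one flat list of numbers, 6 for each row, row after row: the shift along the tool's x, y, z normalised to -1 to 1, where 1 is 0.03 m, then the turn, a rotation vector about the tool's x, y, z normalised to -1 to 1, where 1 is 0.15 rad. A call has 1 to 20 rows; each row shifts and turns the commanded pose from where the row before left it, along the tool's axes as they then stand; what a row does not reach is not made up. A row lasts 1/10 s, in which the tool goes at most 50 mm and 8.59 degrees, less where a joint would pass 70% of its speed; a pose out of reach is approached as far as the arm can. A call with a number of a shift or a turn outside -1 to 1 is refused whole. A call with a gripper value outside its range is refused whole. "jaw" is the opening, from -1 (shut) to 1 (fully open), set as the call begins (left out, the last holds). The fingers move at their own pace and stop on an object; "newtons" is the grip in N (left out, the last holds). Time passes only in rows, so rows that do not move let the fingers close. It gives the time, the measured TCP pose, the force and the opening at its end, in the units of the state.
- manip.get_state(): the state, without advancing time (a new reading comes with each control period).
- manip.get_image(name): name is "scene" or "side" or "wrist"; returns a dict with "frame" (420x560x3 uint8, red, green, blue), "fx", "fy", "cx", "cy" (pixels), "extrinsics" (4x4, takes a point from camera to world coordinates); the wrist camera has in their place "mount" (4x4, takes a point from camera to tool coordinates, whose origin is the TCP and whose axes are the tool frame's). Camera axes: x right, y up, looking along -z (the intrinsics and any distortion apply to the point x, -y, -z); pixel columns grow to the right and rows downward; lengths in m; the calibration is good to about 2 mm. A picture is of the moment at which its call begins: read the wrist's pose just before it. There is no depth.
- manip.sign_off(): hands the job in, once; it reports no verdict.
The state is a dict: "clock": time; "qpos": joint angles; "qd": joint speeds; "effort": joint torques, N m; "position": TCP position; "ee_rot": TCP orientation; "contact_force": force on the tool from outside, world axes, zero at the start; "moment": the same for the moment, N m; "width": finger opening in m.
Only numpy, scipy, OpenCV 4.12 (cv2) and the standard library are available. Lean on these libraries where they do the work, as an engineer would, in place of code of your own. Each camera call takes 0.05 s, during which the arm holds its last target. There are 200 camera calls.

TASK

Get the walnuts ready for the guests: turn over every dark wooden shell dish so that it lies flat on the worktop with its hollow side up, and pour all the walnuts from the white jug into the steel bowl. First turn the upright jug so that its spout faces the bowl, only then tip it over its spout above the bowl, and afterwards stand the empty jug upright on the worktop again. Leave everything else where it is, and put any walnut that misses into the bowl too.

Things in the scene. Friction and masses are not known exactly. Their poses are not given: they have to be found in the camera images.
- jug: White ceramic jug, 0.25 kg. Origin at the centre of its underside, z up along its axis, x towards the spout, handle at -x. Conical wall 4 mm thick: outer radius 40 mm at the foot, 62 mm at the rim, 100 mm above the foot; the wall leans outward about 12 degrees, so the walnuts inside roll out once it is tipped about 90 degrees or more over its spout.
- jug_spout (a point): Tip of the jug's spout, at (86, 0, 112) mm in the jug's frame.
- jug_handle (a point): Grip point on the jug's strap handle, at (-100, 0, 62) mm in the jug's frame, same axes. The handle's upright part has a 16 x 14 mm (x, y) section and runs from z = 23 to 95 mm of the jug, joined to the wall by bars centred at z = 88 and 28 mm; free on both y sides.
- bowl: Round open steel bowl, 160 mm across the rim, 60 mm high, 0.45 kg. Origin at the centre of its underside, z up.
- lemon: Bystander: yellow lemon, 83 x 58 x 58 mm, origin at the centre of its underside as it lies.
- timer: Bystander: white round kitchen timer, 65 mm across, 46 mm high, origin at the centre of its underside.
- dish_1: Oblong dark wooden shell dish, 150 x 54 x 18 mm, 0.08 kg, walls and floor 5 mm, one face flat (the base), one hollow. Origin at its centre at mid thickness (9 mm up when lying flat either way); x along its length, y across, z out of its flat base: up while the hollow looks down (as at the start), down once the hollow is up. 2 or 3 dishes are there, side by side; an absent one has no pose.
- dish_2: Oblong dark wooden shell dish, 150 x 54 x 18 mm, 0.08 kg, walls and floor 5 mm, one face flat (the base), one hollow. Origin at its centre at mid thickness (9 mm up when lying flat either way); x along its length, y across, z out of its flat base: up while the hollow looks down (as at the start), down once the hollow is up. 2 or 3 dishes are there, side by side; an absent one has no pose.
- dish_3: Oblong dark wooden shell dish, 150 x 54 x 18 mm, 0.08 kg, walls and floor 5 mm, one face flat (the base), one hollow. Origin at its centre at mid thickness (9 mm up when lying flat either way); x along its length, y across, z out of its flat base: up while the hollow looks down (as at the start), down once the hollow is up. 2 or 3 dishes are there, side by side; an absent one has no pose.
- walnut_1: A walnut, 33 mm long, 31 mm thick, 14 g, it rolls. Origin at its centre. Starts inside the jug. 2 to 4 walnuts are there; an absent one has no pose.
- walnut_2: A walnut, 33 mm long, 31 mm thick, 14 g, it rolls. Origin at its centre. Starts inside the jug. 2 to 4 walnuts are there; an absent one has no pose.
- walnut_3: A walnut, 33 mm long, 31 mm thick, 14 g, it rolls. Origin at its centre. Starts inside the jug. 2 to 4 walnuts are there; an absent one has no pose.
- walnut_4: A walnut, 33 mm long, 31 mm thick, 14 g, it rolls. Origin at its centre. Starts inside the jug. 2 to 4 walnuts are there; an absent one has no pose.

How it is judged:
By the outcome, as a careful person would: the job done as asked, in the order asked, and still so for the second after the job is handed in, with the robot touching nothing.
Of walnut_1, walnut_2, walnut_3, walnut_4 only 2 to 4 are there at a start; the rules pass over those that are not, and their reading is None.
Of dish_1, dish_2, dish_3 only 2 to 3 are there at a start; the rules pass over those that are not, and their reading is None.
At some moment in a run one of dish_1, dish_2, dish_3, jug may be knocked a few centimetres aside while the robot is not near it.
It also fails if it takes over 208 s, if anything falls off the work surface, if the arm or the gripper's body presses on something with over 40 N, if the wrist force passes 120 N, or if a joint passes its speed limit or range.

## Working session

There is one attempt and no reset: what is moved stays moved. The work goes in short steps, Python scripts to look and compute and a tool call to move; the robot and the scene stay as the last step left them, time stands still between calls to the robot, and variables do not carry over. Pictures are saved under pics/ and viewed, about 12 in all and at most 16, crops included, and the job is handed in when it is done.

Besides the shell and the picture viewer there is one more tool, called after "Request:" as name(argument=value, ...) on one line, values as JSON. apply_moves: Moves the arm, as the interface text tells. Scaled input: -1 to 1 covers 0.03 m each way for a shift and 0.15 rad each way for a turn. Its arguments: {"type":"object","properties":{"commands":{"type":"array"},"jaw":{"type":"number"},"newtons":{"type":"number"}},"required":["commands"]}

```bash
ls; mkdir -p pics
python3 - <<'E'
from rig import manip
import cv2,numpy as np
print(manip.get_state(), manip.hold_point_z)
for n in("scene","side"):
    d=manip.get_image(n); cv2.imwrite(f"pics/{n}0.png",d["frame"][:,:,::-1])
    print(n,d["fx"],d["fy"],d["cx"],d["cy"],d["extrinsics"],[k for k in d])
d=manip.get_image("wrist");print(d["fx"],d["cx"],d["cy"],d["mount"])
E
```

```text
pics
{'clock': 0.0, 'qpos': array([-1.28999448e+00,  2.76622630e-01,  1.50615795e+00, -1.68362741e-05,
        1.36072335e+00, -1.21003256e-01]), 'qd': array([ 0.00123064, -0.00057222, -0.00014483, -0.00054319,  0.0018403 ,
        0.00025422]), 'effort': array([-9.16288154e-04, -4.16783845e+01, -2.45808131e+01, -1.68753236e-04,
        1.11560914e-02,  4.72215078e-06]), 'position': array([ 0.22470597, -0.52867987,  0.23041409]), 'ee_rot': array([-6.13381015e-04,  8.33991095e-01, -5.51777074e-01, -7.32851739e-04]), 'contact_force': array([ 0.01562942, -0.04427711,  0.26342097]), 'moment': array([-0.01343513,  0.02926752, -0.01089724]), 'width': 0.08522286390091266} 0.0187
scene 392.7797101783978 392.7797101783978 281.9510161780428 210.42178103454128 [[-0.83029131  0.42152279 -0.36460235  0.16148144]
 [-0.55732749 -0.62614658  0.54527656  0.55747266]
 [ 0.00155198  0.65594131  0.7548103   0.89336122]
 [ 0.          0.          0.          1.        ]] ['frame', 'fx', 'fy', 'cx', 'cy', 'extrinsics']
side 397.69403179400865 397.69403179400865 277.23617187914033 209.63706791428572 [[-0.95815308  0.15910826 -0.23796479  0.22073111]
 [-0.28572139 -0.58236716  0.76105964  0.99810385]
 [-0.017492    0.79720327  0.60345752  0.88159707]
 [ 0.          0.          0.          1.        ]] ['frame', 'fx', 'fy', 'cx', 'cy', 'extrinsics']
307.8662301183209 278.32273206148295 215.04608901732072 [[ 9.99999222e-01 -3.06649178e-04 -1.20934309e-03 -8.46207082e-04]
 [-6.87552404e-04 -9.44298041e-01 -3.29090772e-01 -8.41720617e-02]
 [-1.04106490e-03  3.29091347e-01 -9.44297517e-01 -1.43116380e-01]
 [ 0.00000000e+00  0.00000000e+00  0.00000000e+00  1.00000000e+00]]
```

View pics/scene0.png

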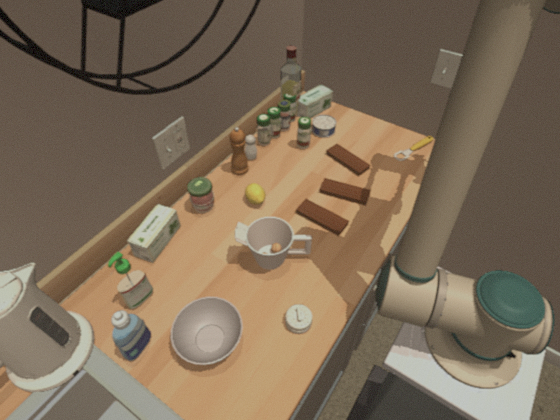

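View pics/side0.png

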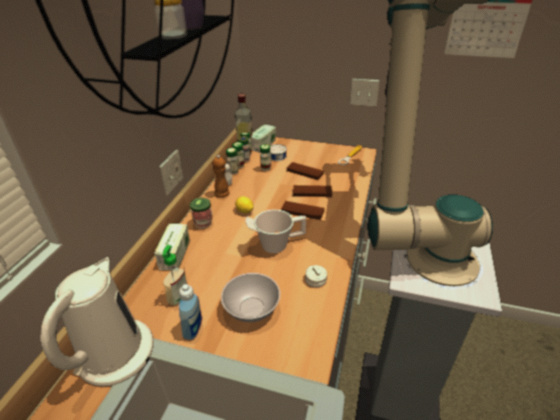

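The scene picture shows three dishes at about (347,159), (345,191) and (322,216). The jug is at (269,245) with its spout at (240,232) and handle at (303,243). The bowl is at (208,333), the timer at (299,318) and the lemon at (255,193).

```bash
cat > h.py <<'E'
import numpy as np,cv2
from scipy.spatial.transform import Rotation as R
from rig import manip
def q2R(q): return R.from_quat(np.array(q)[[1,2,3,0]]).as_matrix()
def cam(n):
    s=manip.get_state(); d=manip.get_image(n)
    if n=="wrist":
        T=np.eye(4);T[:3,:3]=q2R(s["ee_rot"]);T[:3,3]=s["position"];d["extrinsics"]=T@d["mount"]
    return d
def px2(d,u,v,z):
    E=d["extrinsics"];r=E[:3,:3]@np.array([(u-d["cx"])/d["fx"],-(v-d["cy"])/d["fy"],-1])
    o=E[:3,3];return o+r*(z-o[2])/r[2]
def proj(d,p):
    E=d["extrinsics"];c=E[:3,:3].T@(np.array(p)-E[:3,3]);return np.array([d["cx"]+d["fx"]*c[0]/-c[2],d["cy"]-d["fy"]*c[1]/-c[2]])
def st():
    s=manip.get_state();m=q2R(s["ee_rot"])
    print("t",round(s["clock"],1),"p",s["position"].round(4),"x",m[:,0].round(3),"z",m[:,2].round(3),"q",s["qpos"].round(2),"F",s["contact_force"].round(1),"w",round(s["width"],4))
    return s,m
E
python3 - <<'E'
from h import *
d=cam("scene");s=cam("side")
f=d["frame"][:,:,::-1]
cv2.imwrite("pics/c1.png",cv2.resize(f[135:285,220:400],None,fx=4.4,fy=4,interpolation=cv2.INTER_CUBIC)[:, :790])
for n,u,v,z in [("d1",347,158,.018),("d2",345,190,.018),("d3",322,215,.018),("bowlrim",208,333,.06),("timer",299,316,.046),("lemon",255,193,.03),("spout",240,233,.112),("handle",306,238,.095),("jugrim",270,240,.1)]:
    print(n,px2(d,u,v,z).round(3))
for n,u,v,z in [("d1",305,170,.018),("d2",312,190,.018),("d3",302,209,.018),("bowl",251,298,.06),("spout",248,221,.112),("handle",303,222,.095),("jugrim",274,226,.1)]:
    print(n,px2(s,u,v,z).round(3))
E
```

```text
d1 [ 0.533 -0.389  0.018]
d2 [ 0.469 -0.253  0.018]
d3 [ 0.477 -0.126  0.018]
bowlrim [0.5   0.345 0.06 ]
timer [0.357 0.192 0.046]
lemon [ 0.685 -0.079  0.03 ]
spout [0.584 0.114 0.112]
handle [0.445 0.024 0.095]
jugrim [0.515 0.083 0.1  ]
d1 [ 0.528 -0.382  0.018]
d2 [ 0.468 -0.246  0.018]
d3 [ 0.476 -0.118  0.018]
bowl [0.501 0.352 0.06 ]
spout [0.595 0.107 0.112]
handle [0.434 0.046 0.095]
jugrim [0.515 0.095 0.1  ]
```

View pics/c1.png

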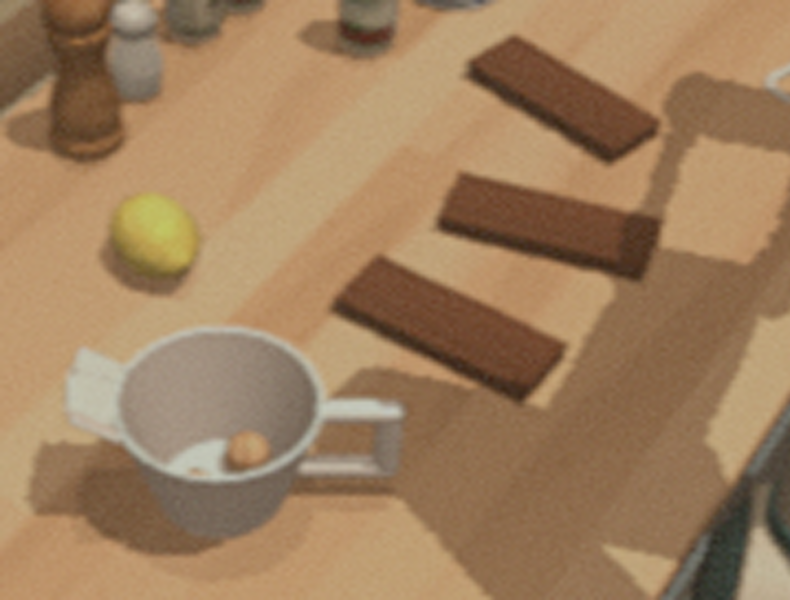

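Three dishes and at least two walnuts are visible. I'll move above the dishes for a close look. The readings along the way will also let me fit the arm's kinematics.

Request:
apply_moves(commands=[-0.33, -0.8, -0.09, 0, 0, 0, -0.33, -0.8, -0.09, 0, 0, 0, -0.33, -0.8, -0.09, 0, 0, 0, -0.33, -0.8, -0.09, 0, 0, 0, -0.33, -0.8, -0.09, 0, 0, 0, -0.33, -0.8, -0.09, 0, 0, 0, -0.33, -0.8, -0.09, 0, 0, 0, -0.33, -0.8, -0.09, 0, 0, 0, -0.33, -0.8, -0.09, 0, 0, 0, -0.33, -0.8, -0.09, 0, 0, 0, -0.33, -0.8, -0.09, 0, 0, 0, -0.33, -0.8, -0.09, 0, 0, 0, -0.33, -0.8, -0.09, 0, 0, 0, -0.33, -0.8, -0.09, 0, 0, 0, -0.33, -0.8, -0.09, 0, 0, 0, 0, 0, 0, 0, 0, 0.9, 0, 0, 0, 0, 0, 0.9, 0, 0, 0, 0, 0, 0.9])

```text
clock: 2.05
position: [0.4982, -0.2514, 0.2716]
ee_rot: [-0.0, -0.704, 0.71, 0.0]
contact_force: [-1.1, 0.0, -0.6]
width: 0.0858
```

Run:
```python
from h import *
import pickle
s,m=st()
d=cam("wrist");pickle.dump(d,open("w1.pkl","wb"))
cv2.imwrite("pics/w1.png",cv2.resize(d["frame"][:,:,::-1],None,fx=1.42,fy=1.42,interpolation=cv2.INTER_CUBIC))
```

```text
t 2.0 p [ 0.4982 -0.2514  0.2716] x [-0.008 -1.    -0.   ] z [-0.  0. -1.] q [-0.59  0.23  1.47 -0.    1.44  0.99] F [-1.1  0.  -0.6] w 0.0858
```

View pics/w1.png

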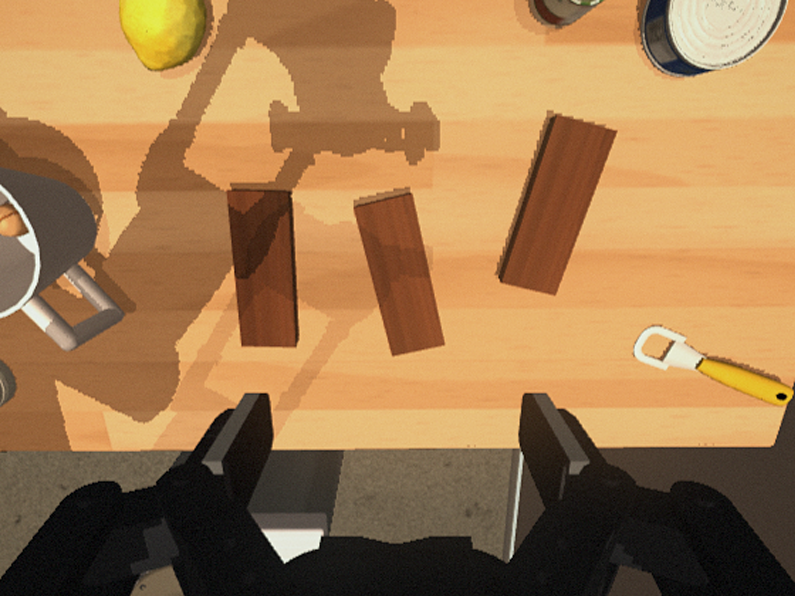

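The wrist view (scale 1.42) gives these dish top faces, in pixels:
- **Left:** (229,190), (291,191), (297,346), (243,346)
- **Middle:** (355,208), (410,194), (444,345), (394,355)
- **Right:** (555,116), (616,130), (555,295), (502,280)

The jug handle is at (85,335).

Run:
```python
from h import *
import pickle
d=pickle.load(open("w1.pkl","rb"))
for n,c in dict(L=[(229,190),(291,191),(297,346),(243,346)],M=[(355,208),(410,194),(444,345),(394,355)],R=[(555,116),(616,130),(555,295),(502,280)]).items():
    P=np.array([px2(d,u/1.42,v/1.42,.018)[:2] for u,v in c]);far=(P[0]+P[1])/2;near=(P[2]+P[3])/2
    ax=far-near;print(n,P.mean(0).round(3),"near",near.round(3),"yaw",np.degrees(np.arctan2(ax[1],ax[0])).round(1),"len",np.linalg.norm(ax).round(3),"wid",np.linalg.norm(P[0]-P[1]).round(3),np.linalg.norm(P[2]-P[3]).round(3))
for u,v,z in[(71,341,.09),(118,310,.09),(38,262,.1),(75,448,0)]:print(px2(d,u/1.42,v/1.42,z).round(3))
```

```text
L [ 0.477 -0.13 ] near [ 0.402 -0.126] yaw -2.5 len 0.15 wid 0.054 0.054
M [ 0.469 -0.257] near [ 0.397 -0.274] yaw 13.1 len 0.149 wid 0.05 0.051
R [ 0.533 -0.395] near [ 0.461 -0.378] yaw -13.5 len 0.148 wid 0.054 0.054
[0.441 0.011 0.09 ]
[ 0.467 -0.032  0.09 ]
[0.508 0.012 0.1  ]
[0.27  0.113 0.   ]
```

Every measured length and width matches the given sizes. I'll set out for the right dish with the tool pitched, which also gives kinematics data.

Request:
apply_moves(commands=[0.66, 0.41, 0.67, 0, 0, 0, 0.66, 0.41, 0.67, 0, 0, 0, 0.66, 0.41, 0.67, 0, 0, 0, 0.66, 0.41, 0.67, 0, 0, 0, 0.66, 0.41, 0.67, 0, 0, 0, 0.66, 0.41, 0.67, 0, 0, 0, 0, 0, 0, 0, 0, 0.78, 0, 0, 0, 0, 0, 0.78, 0, 0, 0, 0.9, 0, 0, 0, 0, 0, 0.9, 0, 0, 0, 0, 0, 0.9, 0, 0])

```text
clock: 3.2
position: [0.4242, -0.3708, 0.152]
ee_rot: [0.125, -0.607, 0.768, -0.161]
contact_force: [0.7, 0.5, 0.5]
width: 0.0852
```

```bash
python3 -c "
from h import *
s,m=st();print(m.round(4).tolist(),s['qpos'].tolist())"
```

```text
t 3.2 p [ 0.4242 -0.3708  0.152 ] x [-0.233 -0.973  0.003] z [ 0.388 -0.096 -0.917] q [-1.03  0.17  1.95  0.42  0.77  0.51] F [0.7 0.5 0.5] w 0.0852
[[-0.2327, -0.892, 0.3875], [-0.9725, 0.212, -0.096], [0.0035, -0.3992, -0.9169]] [-1.0292533663763228, 0.16914123307571674, 1.9508254504477884, 0.418793511700724, 0.7682736038705299, 0.5092042090195583]
```

Request:
apply_moves(commands=[0, 0, 0, 0.9, 0, 0, 0, 0, 0, 0.9, 0, 0, 0, 0, 0, 0.9, 0, 0, 0, 0, 0, 0.9, 0, 0])

```text
clock: 3.6
position: [0.4278, -0.3616, 0.1485]
ee_rot: [0.243, -0.579, 0.724, -0.285]
contact_force: [0.4, 1.2, 0.5]
width: 0.0856
```

```bash
python3 -c "
from h import *
s,m=st();print(m.round(4).tolist(),s['qpos'].tolist())"
```

```text
t 3.6 p [ 0.4278 -0.3616  0.1485] x [-0.211 -0.977 -0.022] z [ 0.682 -0.13  -0.72 ] q [-1.25  0.17  2.21  1.18  0.71 -0.37] F [0.4 1.2 0.5] w 0.0856
[[-0.2107, -0.7007, 0.6816], [-0.9773, 0.1669, -0.1305], [-0.0223, -0.6936, -0.72]] [-1.2450185740861048, 0.17210154155330357, 2.2072889994837, 1.1783966940572326, 0.7124150838521194, -0.37212232990337685]
```

```bash
cat > fk.py <<'E'
import numpy as np, json, os
from scipy.spatial.transform import Rotation as R
from scipy.optimize import least_squares
D=[([-1.28999448,.27662263,1.50615795,0,1.36072335,-.121003],[.22470597,-.52867987,.23041409],None)]
ry=lambda a:R.from_euler('y',a).as_matrix()
rz=lambda a:R.from_euler('z',a).as_matrix()
LO=np.array([-2.89,-.75,.22,-1.18,.11,-2.7]);HI=np.array([2.89,2.08,2.7,4.32,2.71,2.7])
def fk(q,P,s4=1,s6=1):
    r0,d,h,L1,e,L2,L3=P
    A=ry(q[1]+q[2]);W=rz(s4*q[3])@ry(q[4])
    B=rz(q[0])
    elbow=np.array([r0,d,h])+ry(q[1])@[0,0,L1]
    wrist=elbow+A@[e,0,L2]
    p=wrist+A@W@[0,0,L3]
    return B@p, B@A@W@rz(s6*q[5]), B@elbow, B@wrist
E
python3 - <<'E'
from fk import *
from h import manip,q2R
s=manip.get_state()
D=[([-1.28999448,.27662263,1.50615795,0,1.36072335,-.121003],[.22470597,-.52867987,.23041409]),
([-1.0292533663763228, 0.16914123307571674, 1.9508254504477884, 0.418793511700724, 0.7682736038705299, 0.5092042090195583],[ 0.4242,-0.3708,0.152]),
([-1.2450185740861048, 0.17210154155330357, 2.2072889994837, 1.1783966940572326, 0.7124150838521194, -0.37212232990337685],[ 0.4278,-0.3616,0.1485]),
([-.59,.23,1.47,0,1.44,.99],[.4982,-.2514,.2716])]
M=np.array([[-0.2107,-0.7007,0.6816],[-0.9773,0.1669,-0.1305],[-0.0223,-0.6936,-0.72]])
for s4 in(1,-1):
  for s6 in (1,-1):
    C=fk(D[2][0],[0]*7,s4,s6)[1].T@M; print(s4,s6,C.round(3).tolist())
  f=lambda P:np.concatenate([np.concatenate([(fk(q,P,s4)[0]-p)*(1 if i<3 else .2) for i,(q,p) in enumerate(D)]),.001*(P-[0,.07,.2,.45,0,.4,.25])])
  r=least_squares(f,[0,.07,.2,.45,0,.4,.25]);print(s4,r.x.round(4),(f(r.x)[:12]*1e3).round(1))
E
```

```text
1 1 [[-1.0, 0.0, -0.0], [-0.0, -1.0, 0.0], [-0.0, 0.0, 1.0]]
1 -1 [[-0.736, -0.677, -0.0], [0.677, -0.736, 0.0], [-0.0, 0.0, 1.0]]
1 [-3.000e-04  6.930e-02  1.360e-01  6.306e-01  6.030e-02  4.211e-01
  3.646e-01] [-0.  -0.   0.   0.  -0.   0.  -0.   0.  -0.   0.1  0.2 -0.1]
-1 1 [[0.074, 0.288, -0.955], [-0.782, 0.611, 0.123], [0.619, 0.737, 0.27]]
-1 -1 [[-0.475, 0.626, -0.619], [-0.626, 0.255, 0.737], [0.619, 0.737, 0.27]]
-1 [ 0.9374  0.0725  1.3099 -1.304   0.1862  0.0239 -0.3537] [  1.9   4.8  -8.3   2.7  -4.2  25.5  -4.6   3.1 -14.6  14.7  -8.8 -13.1]
```

```bash
cat >> fk.py <<'E'
P=np.array([-3.0e-04,6.93e-02,.1360,.6306,6.03e-02,.4211,.3646])
PI=rz(np.pi)
def fkt(q):
    p,M,e,w=fk(q,P); return p,M@PI,e,w
def ik(p,M,n=40,seed=0,q0=None):
    rng=np.random.default_rng(seed);sols=[]
    f=lambda q:np.concatenate([(fkt(q)[0]-p)*3,(R.from_matrix(M.T@fkt(q)[1])).as_rotvec()])
    for i in range(n):
        x=q0 if (q0 is not None and i==0) else rng.uniform(LO,HI)
        try:r=least_squares(f,np.clip(x,LO+1e-3,HI-1e-3),bounds=(LO,HI),max_nfev=60)
        except Exception: continue
        if r.cost<1e-8 and not any(np.abs(r.x-s).max()<.05 for s in sols): sols.append(r.x)
    return sols
def pose(az,a,flip=1):
    """tool direction azimuth az, angle a from straight down; jaws horizontal; flip=1: tool -y (camera) below, -1 above"""
    u=np.array([np.cos(az),np.sin(az),0]);z=np.sin(a)*u-np.cos(a)*np.array([0,0,1])
    x=np.cross(u,[0,0,-1.0])*-1   # horizontal
    x=np.cross([0,0,1.0],u)*-1*flip
    y=np.cross(z,x);return np.stack([x,y,z],1)
E
cat > t1.py <<'E'
from fk import *
dish=dict(L=((.477,-.13),-2.5),M=((.469,-.257),13.1),R=((.533,-.395),-13.5))
for n,(c,yaw) in dish.items():
  for end in (0,1):
    az=np.radians(yaw)+np.pi*end; u=np.array([np.cos(az),np.sin(az)])
    for a in (35,45,55):
      for fl in(1,-1):
        M=pose(az,np.radians(a),fl);p=np.r_[np.array(c)-u*.047,.010]
        for q in ik(p,M,12):
          _,_,e,w=fkt(q); print(n,"near far".split()[end],a,fl,q.round(2),"elbow",e.round(2),"wrist",w.round(2))
E
time python3 t1.py
```

```text
L near 35 1 [-0.77  0.33  2.58  2.11  0.46 -1.23] elbow [ 0.19 -0.09  0.73] wrist [ 0.22 -0.12  0.31]
L near 35 -1 [-0.77  0.33  2.58  2.11  0.46  1.92] elbow [ 0.19 -0.09  0.73] wrist [ 0.22 -0.12  0.31]
L far 35 1 [-0.28  0.75  1.42 -0.14  1.57 -1.77] elbow [ 0.43 -0.05  0.6 ] wrist [ 0.73 -0.14  0.31]
L far 35 -1 [-0.28  0.75  1.42 -0.14  1.57  1.37] elbow [ 0.43 -0.05  0.6 ] wrist [ 0.73 -0.14  0.31]
L far 45 1 [-0.27  0.85  1.31 -0.16  1.75 -1.76] elbow [ 0.48 -0.06  0.55] wrist [ 0.78 -0.14  0.27]
L far 45 -1 [-0.27  0.85  1.31 -0.16  1.75  1.38] elbow [ 0.48 -0.06  0.55] wrist [ 0.78 -0.14  0.27]
L far 55 1 [-0.26  0.95  1.2  -0.19  1.93 -1.76] elbow [ 0.51 -0.06  0.5 ] wrist [ 0.82 -0.15  0.22]
L far 55 -1 [-0.26  0.95  1.2  -0.19  1.93  1.38] elbow [ 0.51 -0.06  0.5 ] wrist [ 0.82 -0.15  0.22]
M near 35 1 [-1.14  0.41  2.29  1.15  0.66 -0.81] elbow [ 0.17 -0.2   0.71] wrist [ 0.22 -0.32  0.31]
M near 35 -1 [-1.14  0.41  2.29  1.15  0.66  2.33] elbow [ 0.17 -0.2   0.71] wrist [ 0.22 -0.32  0.31]
M near 45 1 [-1.27  0.5   2.36  1.36  0.81 -1.18] elbow [ 0.15 -0.27  0.69] wrist
[... 1498 characters left out ...]
ow [ 0.2  -0.32  0.64] wrist [ 0.2  -0.31  0.22]
R far 35 1 [-0.6   0.97  0.91 -0.22  1.84 -1.93] elbow [ 0.47 -0.24  0.49] wrist [ 0.78 -0.45  0.31]
R far 35 -1 [-0.6   0.97  0.91 -0.22  1.84  1.21] elbow [ 0.47 -0.24  0.49] wrist [ 0.78 -0.45  0.31]
R far 45 1 [-0.58  1.08  0.74 -0.28  2.05 -1.95] elbow [ 0.5  -0.25  0.43] wrist [ 0.83 -0.47  0.27]
R far 45 -1 [-0.58  1.08  0.74 -0.28  2.05  1.19] elbow [ 0.5  -0.25  0.43] wrist [ 0.83 -0.47  0.27]
R far 55 1 [-0.57  1.2   0.57 -0.36  2.27 -2.  ] elbow [ 0.53 -0.26  0.36] wrist [ 0.87 -0.48  0.22]
R far 55 -1 [-0.57  1.2   0.57 -0.36  2.27  1.14] elbow [ 0.53 -0.26  0.36] wrist [ 0.87 -0.48  0.22]
real	0m36.976s
user	0m36.886s
sys	0m0.130s
```

```bash
cat > t2.py <<'E'
from fk import *
dish=dict(L=((.477,-.13),-2.5),M=((.469,-.257),13.1),R=((.533,-.395),-13.5))
for n,(c,yaw) in dish.items():
  for dx in (0,.06,.12):
   for daz in (-25,0,25):
    az=np.radians(yaw+daz); u=np.array([np.cos(az),np.sin(az)])
    for a in (65,78):
        M=pose(az,np.radians(a),-1);p=np.r_[np.array(c)+[dx,0]-u*.055,.035]
        for q in ik(p,M,8):
          _,_,e,w=fkt(q); print(n,dx,yaw+daz,a,q.round(2),"elbow",e.round(2),"wrist",w.round(2))
E
time python3 t2.py
```

```text
L 0 22.5 65 [-1.39  0.77  2.57  1.45  1.1   1.35] elbow [ 0.15 -0.42  0.59] wrist [ 0.12 -0.28  0.19]
L 0 22.5 78 [-1.48  1.04  2.58  1.4   1.25  1.09] elbow [ 0.12 -0.53  0.46] wrist [ 0.1  -0.29  0.11]
L 0.06 22.5 65 [-1.2   0.74  2.5   1.59  1.13  1.47] elbow [ 0.22 -0.37  0.6 ] wrist [ 0.18 -0.28  0.19]
L 0.06 22.5 78 [-1.29  0.99  2.52  1.55  1.34  1.2 ] elbow [ 0.21 -0.49  0.48] wrist [ 0.16 -0.29  0.11]
L 0.12 22.5 65 [-1.05  0.72  2.41  1.7   1.13  1.59] elbow [ 0.27 -0.32  0.61] wrist [ 0.24 -0.28  0.19]
L 0.12 22.5 78 [-1.12  0.94  2.43  1.68  1.38  1.33] elbow [ 0.29 -0.43  0.51] wrist [ 0.22 -0.29  0.11]
M 0 13.1 65 [-1.5   0.72  2.43  1.42  1.13  1.56] elbow [ 0.1  -0.41  0.61] wrist [ 0.09 -0.34  0.19]
M 0 13.1 78 [-1.57  0.95  2.44  1.4   1.31  1.32] elbow [ 0.07 -0.51  0.5 ] wrist [ 0.07 -0.35  0.11]
M 0 38.1 65 [-1.38  0.73  2.04  0.98  1.32  1.91] elbow [ 0.15 -0.4   0.6 ] wrist [ 0.17 -0.49  0.19]
M 0 38.1 78 [-1.43  0.89  2.02  1.02  1.48  1.77] elbow [ 0.14 -0.47  0.53] wrist [ 0.15 -0.51  0.11]
M 0.06 13.1 65 [-1.34  0.71  2.38  1.56  1.13  1.62] elbow [ 0.16 -0
[... 2001 characters left out ...]
ist [ 0.19 -0.48  0.11]
R 0.12 -38.5 65 [-0.6   0.71  2.37  3.22  1.07  1.57] elbow [ 0.38 -0.17  0.61] wrist [ 0.35 -0.16  0.19]
R 0.12 -38.5 78 [-0.59  0.94  2.44  3.22  1.6   1.59] elbow [ 0.46 -0.23  0.51] wrist [ 0.33 -0.14  0.11]
R 0.12 -13.5 65 [-1.    0.71  2.3   2.33  1.04  1.68] elbow [ 0.28 -0.31  0.61] wrist [ 0.28 -0.31  0.19]
R 0.12 -13.5 78 [-1.05  0.91  2.36  2.35  1.45  1.48] elbow [ 0.31 -0.4   0.52] wrist [ 0.25 -0.3   0.11]
R 0.12 11.5 65 [-1.17  0.75  1.98  1.57  1.09  2.03] elbow [ 0.23 -0.37  0.6 ] wrist [ 0.28 -0.47  0.19]
R 0.12 11.5 78 [-1.22  0.89  2.01  1.67  1.33  1.82] elbow [ 0.23 -0.43  0.53] wrist [ 0.25 -0.48  0.11]
real	0m32.650s
user	0m32.772s
sys	0m0.167s
```

```bash
cat > plan.py <<'E'
from fk import *
from h import manip,q2R,st
def step(p0,M0,p1,M1,N):
    w=R.from_matrix(M0.T@M1).as_rotvec()/N; d=M0.T@(np.array(p1)-p0)
    S=sum(np.linalg.matrix_power(R.from_rotvec(w).as_matrix(),k) for k in range(N))
    return np.r_[np.linalg.solve(S,d)/.03,w/.15]
class Plan:
    def __init__(s):
        t=manip.get_state();s.p=np.array(t["position"]);s.M=q2R(t["ee_rot"]);s.q=np.array(t["qpos"])
    def to(s,p1,M1,name=""):
        for N in range(1,61):
            c=step(s.p,s.M,p1,M1,N)
            if np.abs(c).max()>1 or np.linalg.norm(c[:3])*.03>.05 or np.linalg.norm(c[3:])*.15>.149: continue
            c=c.round(2);p,M,q=s.p.copy(),s.M.copy(),s.q.copy();mx=0;ok=True;wz=9;qq=[]
            for k in range(N):
                p=p+M@c[:3]*.03;M=M@R.from_rotvec(c[3:]*.15).as_matrix()
                f=lambda x:np.concatenate([(fkt(x)[0]-p)*3,R.from_matrix(M.T@fkt(x)[1]).as_rotvec()])
                r=least_squares(f,np.clip(q,LO+1e-4,HI-1e-4),bounds=(LO,HI),max_nfev=40)
                if r.cost>1e-6: ok=False
                mx=max(mx,(np.abs(r.x-q)*10/np.array([2.57,2.57,3.14,3.14,3.14,3.14])).max());q=r.x;wz=min(wz,fkt(q)[3][2])
                if mx>.66: break
            if mx<.66 or N>=60:
                print(name,"N",N,c.tolist(),"ok" if ok else "UNREACHABLE","speed",round(mx,2),"q",q.round(2),"wristz",round(wz,2),"end",p.round(4));break
        s.p,s.M,s.q=p,M,q
E
python3 - <<'E'
from plan import *
st();pl=Plan()
az=np.radians(-13.5);u=np.array([np.cos(az),np.sin(az),0]);a=np.radians(50)
M=pose(az,a,1);g=np.r_[.461,-.378,0]+.028*u+[0,0,.009]
pl.to(g-.085*M[:,2],M,"pre");pl.to(g,M,"grasp")
pl.to(g+[0,0,.14]+.03*u,M,"lift")
M2=pose(az,a,-1)
# roll pi about z
pl.to(pl.p,pl.M@R.from_rotvec([0,0,1.57]).as_matrix(),"roll1");pl.to(pl.p,pose(az,a,-1),"roll2")
f=np.r_[.533,-.395,0]+[.03,0,0]-u*.055
Mf=pose(az,np.radians(75),-1)
pl.to(f+[0,0,.12],Mf,"over");pl.to(f+[0,0,.035],Mf,"down")
E
```

```text
t 3.6 p [ 0.4278 -0.3616  0.1485] x [-0.211 -0.977 -0.022] z [ 0.682 -0.13  -0.72 ] q [-1.25  0.17  2.21  1.18  0.71 -0.37] F [0.4 1.2 0.5] w 0.0856
pre N 4 [0.08, 0.52, 0.48, 0.18, 0.05, -0.0] ok speed 0.62 q [-1.31  0.41  2.39  1.76  0.76 -1.13] wristz 0.3 end [ 0.4244 -0.3695  0.0635]
grasp N 3 [-0.0, -0.0, 0.95, -0.0, 0.0, -0.0] ok speed 0.32 q [-1.16  0.57  2.34  2.03  0.75 -1.29] wristz 0.24 end [ 0.4883 -0.3846  0.0086]
lift N 5 [-0.0, -0.85, -0.45, -0.0, 0.0, -0.0] ok speed 0.49 q [-1.1   0.28  2.15  1.5   0.63 -0.56] wristz 0.27 end [ 0.5174 -0.3918  0.1497]
roll1 N 11 [0.0, 0.0, 0.0, 0.0, 0.0, 0.95] ok speed 0.45 q [-1.1   0.28  2.15  1.5   0.63  1.01] wristz 0.38 end [ 0.5174 -0.3918  0.1497]
roll2 N 11 [0.0, 0.0, 0.0, 0.0, -0.0, 0.95] ok speed 0.45 q [-1.1   0.28  2.15  1.5   0.63  2.58] wristz 0.38 end [ 0.5174 -0.3918  0.1497]
over N 7 [0.04, -0.15, 0.03, -0.41, -0.0, 0.01] ok speed 0.61 q [-1.26  0.65  2.45  2.1   1.29  1.61] wristz 0.22 end [ 0.5097 -0.3813  0.1194]
down N 3 [-0.01, -0.91, 0.25, -0.01, -0.01, -0.01] ok speed 0.34 q [-1.26  0.91  2.48  2.16  1.44  1.36] wristz 0.13 end [ 0.5099 -0.3819  0.0345]
```

Request:
apply_moves(commands=[0.08, 0.52, 0.48, 0.18, 0.05, 0, 0.08, 0.52, 0.48, 0.18, 0.05, 0, 0.08, 0.52, 0.48, 0.18, 0.05, 0, 0.08, 0.52, 0.48, 0.18, 0.05, 0, 0, 0, 0, 0, 0, 0])

```text
clock: 4.1
position: [0.4232, -0.3679, 0.0593]
ee_rot: [0.263, -0.56, 0.715, -0.326]
contact_force: [0.5, 0.4, 0.3]
width: 0.0852
```

Run:
```python
from plan import *
import pickle
from h import *
s,m=st();pl=Plan()
az=np.radians(-13.5);u=np.array([np.cos(az),np.sin(az),0]);a=np.radians(50)
M=pose(az,a,1);g=np.r_[.461,-.378,0]+.028*u+[0,0,.009]
pl.to(g,M,"grasp")
d=cam("wrist");f=d["frame"][:,:,::-1].copy()
for c in [(-.075,-.027),(-.075,.027),(.075,.027),(.075,-.027)]:
    v=np.array([-u[1],u[0],0]);P3=np.r_[.533,-.395,.018]+c[0]*u+c[1]*v
    cv2.circle(f,tuple(proj(d,P3).astype(int)),3,(0,255,0),1)
cv2.imwrite("pics/w2.png",f)
```

```text
t 4.1 p [ 0.4232 -0.3679  0.0593] x [-0.234 -0.972 -0.011] z [ 0.742 -0.172 -0.648] q [-1.31  0.41  2.39  1.75  0.75 -1.12] F [0.5 0.4 0.3] w 0.0852
grasp N 3 [0.01, -0.06, 0.93, 0.02, 0.01, -0.02] ok speed 0.33 q [-1.16  0.57  2.34  2.03  0.75 -1.29] wristz 0.24 end [ 0.4886 -0.3841  0.0094]
```

View pics/w2.png

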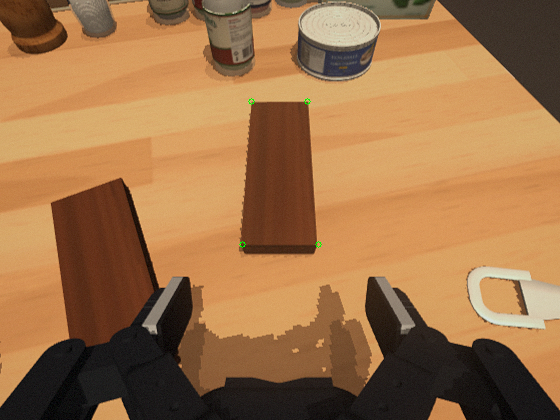

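The predicted corners (green) sit on the right dish, at (242,244), (318,245), (307,101) and (251,101). I'll grasp it now.

Request:
apply_moves(commands=[0.01, -0.05, 0.7, 0.02, 0.01, -0.02, 0.01, -0.05, 0.7, 0.02, 0.01, -0.02, 0.01, -0.05, 0.7, 0.02, 0.01, -0.02, 0, -0.03, 0.7, 0, 0, 0, 0, 0, 0, 0, 0, 0])

```text
clock: 4.65
position: [0.4927, -0.3861, 0.0142]
ee_rot: [0.263, -0.563, 0.708, -0.336]
contact_force: [-0.7, -0.1, -0.3]
width: 0.0853
```

Request:
apply_moves(commands=[0, 0, 0, 0, 0, 0, 0, 0, 0, 0, 0, 0, 0, 0, 0, 0, 0, 0, 0, 0, 0, 0, 0, 0, 0, 0, 0, 0, 0, 0, 0, 0, 0, 0, 0, 0, 0, 0, 0, 0, 0, 0, 0, 0, 0, 0, 0, 0], jaw=-1, newtons=40)

```text
clock: 5.45
position: [0.4902, -0.3854, 0.0146]
ee_rot: [0.263, -0.561, 0.709, -0.336]
contact_force: [-3.7, 2.2, 7.3]
width: 0.0525
```

Request:
apply_moves(commands=[0, -0.85, -0.45, 0, 0, 0, 0, -0.85, -0.45, 0, 0, 0, 0, -0.85, -0.45, 0, 0, 0, 0, -0.85, -0.45, 0, 0, 0, 0, -0.85, -0.45, 0, 0, 0])

```text
clock: 5.95
position: [0.5182, -0.3914, 0.1554]
ee_rot: [0.262, -0.562, 0.71, -0.335]
contact_force: [0.5, -0.8, -0.5]
width: 0.0527
```

Run:
```python
from h import *
s,m=st()
d=cam("scene");cv2.imwrite("pics/s3.png",cv2.resize(d["frame"][100:300,220:480,::-1],None,fx=3,fy=3))
```

```text
t 6.0 p [ 0.5182 -0.3914  0.1554] x [-0.232 -0.973  0.004] z [ 0.748 -0.181 -0.638] q [-1.1   0.27  2.15  1.49  0.62 -0.55] F [ 0.5 -0.8 -0.5] w 0.0527
```

View pics/s3.png

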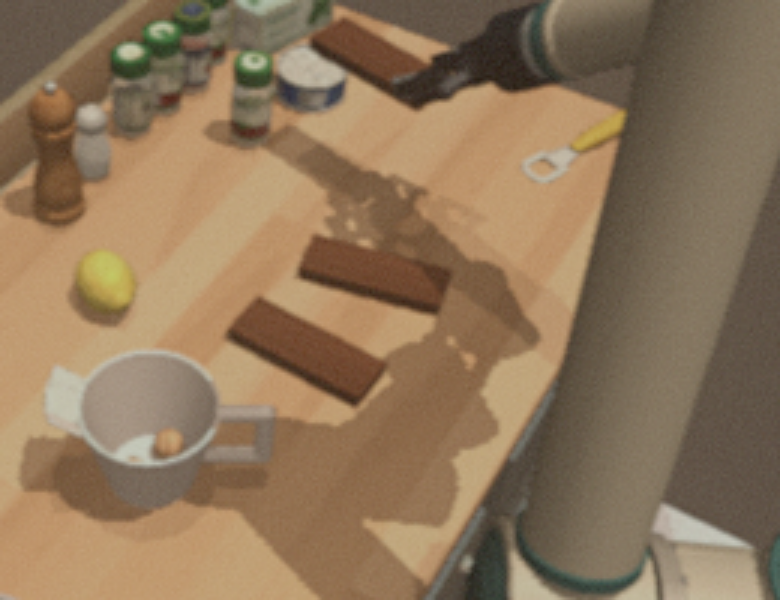

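The right dish is held level (crop around (365,60)). Next I'll roll it over.

Request:
apply_moves(commands=[0, 0, 0, 0, 0, 0.99, 0, 0, 0, 0, 0, 0.99, 0, 0, 0, 0, 0, 0.99, 0, 0, 0, 0, 0, 0.99, 0, 0, 0, 0, 0, 0.99, 0, 0, 0, 0, 0, 0.99, 0, 0, 0, 0, 0, 0.99, 0, 0, 0, 0, 0, 0.99, 0, 0, 0, 0, 0, 0.99, 0, 0, 0, 0, 0, 0.99, 0, 0, 0, 0, 0, 0.99, 0, 0, 0, 0, 0, 0.99, 0, 0, 0, 0, 0, 0.99, 0, 0, 0, 0, 0, 0.99, 0, 0, 0, 0, 0, 0.99, 0, 0, 0, 0, 0, 0.99, 0, 0, 0, 0, 0, 0.99, 0, 0, 0, 0, 0, 0.99, 0, 0, 0, 0, 0, 0.99, 0, 0, 0, 0, 0, 0.99])

```text
clock: 8.0
position: [0.5181, -0.3914, 0.1538]
ee_rot: [0.355, 0.661, 0.618, 0.234]
contact_force: [-0.2, 0.5, -0.4]
width: 0.0525
```

Request:
apply_moves(commands=[0, 0, 0, 0, 0, 0.6, 0, 0, 0, 0, 0, 0.6, 0.04, -0.15, 0.03, -0.41, 0, 0.01, 0.04, -0.15, 0.03, -0.41, 0, 0.01, 0.04, -0.15, 0.03, -0.41, 0, 0.01, 0.04, -0.15, 0.03, -0.41, 0, 0.01, 0.04, -0.15, 0.03, -0.41, 0, 0.01, 0.04, -0.15, 0.03, -0.41, 0, 0.01, 0.04, -0.15, 0.03, -0.41, 0, 0.01])

```text
clock: 8.9
position: [0.5108, -0.3814, 0.124]
ee_rot: [0.478, 0.627, 0.485, 0.378]
contact_force: [-0.3, -0.2, -1.6]
width: 0.0524
```

Run:
```python
from plan import *
from h import *
s,m=st();pl=Plan()
az=np.radians(-13.5);u=np.array([np.cos(az),np.sin(az),0])
f=np.r_[.533,-.395,0]+[.03,0,0]-u*.055
Mf=pose(az,np.radians(77),-1)
pl.to(f+[0,0,.034],Mf,"down")
d=cam("side");cv2.imwrite("pics/s4.png",cv2.resize(d["frame"][110:290,230:430,::-1],None,fx=3,fy=3))
```

```text
t 8.9 p [ 0.5108 -0.3814  0.124 ] x [0.243 0.97  0.01 ] z [ 0.938 -0.232 -0.256] q [-1.26  0.64  2.46  2.12  1.29  1.62] F [-0.3 -0.2 -1.6] w 0.0524
down N 3 [-0.02, -0.97, 0.23, -0.07, 0.01, -0.03] ok speed 0.4 q [-1.27  0.95  2.48  2.14  1.5   1.32] wristz 0.12 end [ 0.5091 -0.3822  0.0343]
```

View pics/s4.png

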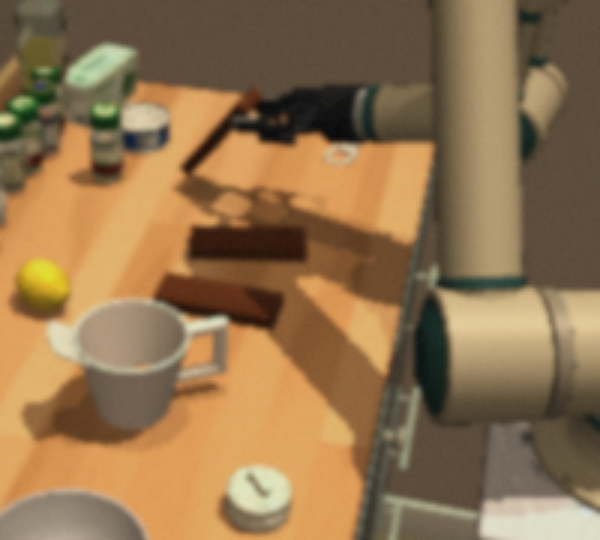

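My sign was off: after the roll the far end slopes down, at about (190,165) in the crop, and the base faces back and down. That helps. I'll lower gently with a light grip so the dish pivots in the pads.

Request:
apply_moves(commands=[0, -0.32, 0.08, 0, 0, 0, 0, -0.32, 0.08, 0, 0, 0, 0, -0.32, 0.08, 0, 0, 0, 0, -0.32, 0.08, 0, 0, 0, 0, -0.32, 0.08, 0, 0, 0], newtons=20)

```text
clock: 9.45
position: [0.5112, -0.3805, 0.0773]
ee_rot: [0.479, 0.625, 0.485, 0.38]
contact_force: [-2.5, 0.3, 5.5]
width: 0.0526
```

Request:
apply_moves(commands=[0, -0.32, 0.08, 0, 0, 0, 0, -0.32, 0.08, 0, 0, 0, 0, -0.32, 0.08, 0, 0, 0, 0, -0.2, 0.06, 0, 0, 0])

```text
clock: 9.85
position: [0.5108, -0.3803, 0.0392]
ee_rot: [0.478, 0.626, 0.486, 0.379]
contact_force: [-0.9, 0.4, 1.8]
width: 0.0527
```

Run:
```python
from h import *
s,m=st()
d=cam("side");cv2.imwrite("pics/s5.png",cv2.resize(d["frame"][110:290,230:430,::-1],None,fx=3,fy=3))
```

```text
t 9.8 p [ 0.5108 -0.3803  0.0392] x [0.241 0.97  0.011] z [ 0.939 -0.23  -0.257] q [-1.26  0.9   2.48  2.16  1.44  1.37] F [-0.9  0.4  1.8] w 0.0527
```

View pics/s5.png

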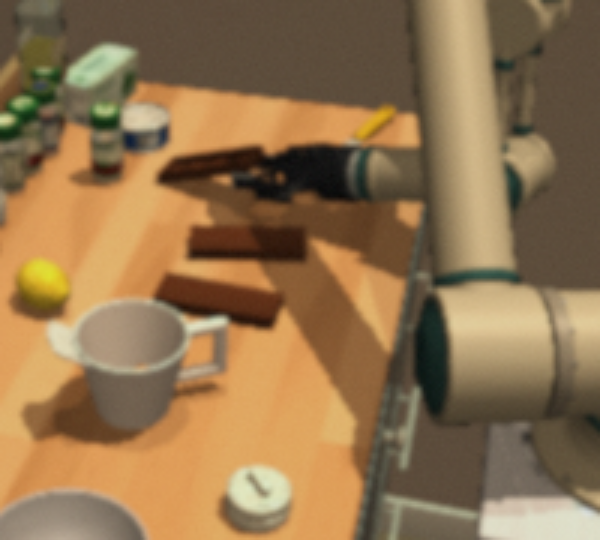

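The dish pivoted in the pads as planned and now slopes about 18°. Releasing it.

Request:
apply_moves(commands=[0, 0, 0, 0, 0, 0, 0, 0, 0, 0, 0, 0, 0, 0, 0, 0, 0, 0, 0, 0, 0, 0, 0, 0, 0, 0, 0, 0, 0, 0, 0, 0, 0, 0, 0, 0, 0, 0.1, -0.6, 0, 0, 0, 0, 0.2, -0.8, 0, 0, 0, 0, 0.3, -0.8, 0, 0, 0, 0, 0.8, -0.5, 0, 0, 0, 0, 0.9, -0.2, 0, 0, 0, 0, 0.9, 0, 0, 0, 0], jaw=1)

```text
clock: 11.1
position: [0.452, -0.367, 0.1543]
ee_rot: [0.476, 0.628, 0.485, 0.379]
contact_force: [-0.5, -0.3, -0.4]
width: 0.0855
```

Run:
```python
from plan import *
from h import *
s,m=st();pl=Plan()
# M dish hover with tool tilted: roll back & go to overview
az=np.radians(13.1)
M=pose(az,np.radians(45),1)
for t in range(2): pass
w=R.from_rotvec([0,0,-1.57]).as_matrix()
pl.to(pl.p+[0,0,.08],pl.M@w,"rollA")
pl.to([.40,-.29,.17],M,"hoverM")
```

```text
t 11.1 p [ 0.452  -0.367   0.1543] x [0.243 0.97  0.014] z [ 0.938 -0.231 -0.259] q [-1.43  0.55  2.53  1.94  1.29  1.64] F [-0.5 -0.3 -0.4] w 0.0855
rollA N 11 [-0.17, 0.2, -0.06, 0.0, 0.0, -0.95] ok speed 0.39 q [-1.43  0.3   2.43  1.82  1.18  0.43] wristz 0.25 end [ 0.453  -0.3678  0.2348]
hoverM N 13 [0.03, 0.34, -0.04, -0.38, 0.05, -0.9] ok speed 0.27 q [-1.35  0.17  2.16  0.94  1.06 -0.58] wristz 0.33 end [ 0.4007 -0.2899  0.1682]
```

Request:
apply_moves(commands=[-0.17, 0.2, -0.06, 0, 0, -0.95, -0.17, 0.2, -0.06, 0, 0, -0.95, -0.17, 0.2, -0.06, 0, 0, -0.95, -0.17, 0.2, -0.06, 0, 0, -0.95, -0.17, 0.2, -0.06, 0, 0, -0.95, -0.17, 0.2, -0.06, 0, 0, -0.95, -0.17, 0.2, -0.06, 0, 0, -0.95, -0.17, 0.2, -0.06, 0, 0, -0.95, -0.17, 0.2, -0.06, 0, 0, -0.95, -0.17, 0.2, -0.06, 0, 0, -0.95, -0.17, 0.2, -0.06, 0, 0, -0.95])

```text
clock: 12.2
position: [0.4538, -0.3667, 0.2346]
ee_rot: [0.605, 0.099, 0.787, -0.07]
contact_force: [0.0, 0.3, 0.1]
width: 0.0854
```

Request:
apply_moves(commands=[0.03, 0.34, -0.04, -0.38, 0.05, -0.9, 0.03, 0.34, -0.04, -0.38, 0.05, -0.9, 0.03, 0.34, -0.04, -0.38, 0.05, -0.9, 0.03, 0.34, -0.04, -0.38, 0.05, -0.9, 0.03, 0.34, -0.04, -0.38, 0.05, -0.9, 0.03, 0.34, -0.04, -0.38, 0.05, -0.9, 0.03, 0.34, -0.04, -0.38, 0.05, -0.9, 0.03, 0.34, -0.04, -0.38, 0.05, -0.9, 0.03, 0.34, -0.04, -0.38, 0.05, -0.9, 0.03, 0.34, -0.04, -0.38, 0.05, -0.9, 0.03, 0.34, -0.04, -0.38, 0.05, -0.9, 0.03, 0.34, -0.04, -0.38, 0.05, -0.9, 0.03, 0.34, -0.04, -0.38, 0.05, -0.9])

```text
clock: 13.5
position: [0.4007, -0.2891, 0.167]
ee_rot: [-0.297, 0.723, -0.576, 0.24]
contact_force: [0.3, -0.1, -0.5]
width: 0.0853
```

```bash
cat > mk.py <<'E'
from plan import *
from h import *
def mark(name,fn,items):
    d=cam(name);f=cv2.resize(d["frame"][:,:,::-1],None,fx=1.4,fy=1.4,interpolation=cv2.INTER_CUBIC)
    for c,yaw in items:
        az=np.radians(yaw);u=np.array([np.cos(az),np.sin(az),0]);v=np.array([-u[1],u[0],0])
        for a,b in [(-.075,-.027),(-.075,.027),(.075,.027),(.075,-.027)]:
            cv2.circle(f,tuple((1.4*proj(d,np.r_[c,.018]+a*u+b*v)).astype(int)),4,(0,255,0),1)
    cv2.imwrite(fn,f)
    import pickle;pickle.dump(d,open("last.pkl","wb"))
E
python3 - <<'E'
from mk import *
st();mark("wrist","pics/w6.png",[((.477,-.13),-2.5),((.469,-.257),13.1)])
E
```

```text
t 13.5 p [ 0.4007 -0.2891  0.167 ] x [ 0.221 -0.975  0.005] z [ 0.689  0.153 -0.708] q [-1.35  0.17  2.16  0.94  1.06 -0.59] F [ 0.3 -0.1 -0.5] w 0.0853
```

View pics/w6.png

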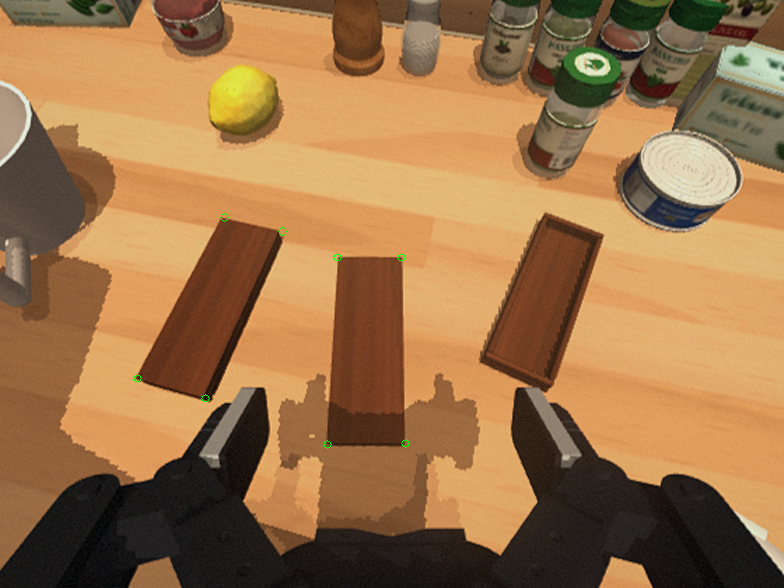

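All three predicted outlines check out. The right dish now lies hollow up at (545,300), and the middle and left dishes have not moved. Next is the middle dish.

```bash
cat > seq.py <<'E'
from mk import *
def seq(c,yaw,ag,af,zg=.009,shift=(0,0),inset=.028,start=None):
    pl=Plan() 
    if start is not None: pl=start
    az=np.radians(yaw);u=np.array([np.cos(az),np.sin(az),0]);c=np.r_[c,0.]
    M=pose(az,np.radians(ag),1);g=c-.075*u+inset*u+[0,0,zg]
    pl.to(g-.085*M[:,2],M,"pre");pl.to(g,M,"grasp")
    pl.to(g+[0,0,.16],M,"lift")
    for i in range(2): pl.to(pl.p,pl.M@R.from_rotvec([0,0,1.5708]).as_matrix(),"roll")
    f=c+np.r_[shift,0]-u*.055;Mf=pose(az,np.radians(af),-1)
    pl.to(f+[0,0,.13],Mf,"over");pl.to(f+[0,0,.037],Mf,"down")
    pl.to(f+[0,0,.05]-.085*Mf[:,2],Mf,"back")
    return pl
E
python3 -c "
from seq import *
seq((.469,-.257),13.1,50,76,shift=(.01,0))"
```

```text
pre N 4 [-0.14, 0.85, 0.36, 0.15, -0.01, 0.01] ok speed 0.46 q [-1.52  0.42  2.36  1.13  0.98 -1.14] wristz 0.3 end [ 0.3596 -0.2819  0.0634]
grasp N 3 [0.0, -0.0, 0.94, 0.0, -0.0, -0.0] ok speed 0.32 q [-1.33  0.57  2.39  1.43  0.88 -1.33] wristz 0.24 end [ 0.4228 -0.2674  0.009 ]
lift N 5 [0.0, -0.82, -0.68, 0.0, -0.0, -0.0] ok speed 0.45 q [-1.33  0.19  2.22  1.06  1.07 -0.7 ] wristz 0.28 end [ 0.4238 -0.2671  0.1687]
roll N 11 [0.0, 0.0, 0.0, 0.0, -0.0, 0.95] ok speed 0.45 q [-1.33  0.19  2.22  1.06  1.07  0.87] wristz 0.4 end [ 0.4238 -0.2671  0.1687]
roll N 11 [0.0, 0.0, 0.0, -0.0, 0.0, 0.95] ok speed 0.45 q [-1.33  0.19  2.22  1.06  1.07  2.44] wristz 0.4 end [ 0.4238 -0.2671  0.1687]
over N 5 [-0.02, -0.22, 0.14, -0.61, 0.0, 0.01] ok speed 0.54 q [-1.54  0.64  2.42  1.36  1.35  1.66] wristz 0.22 end [ 0.4264 -0.2697  0.13  ]
down N 4 [0.0, -0.75, 0.18, 0.01, 0.0, -0.0] ok speed 0.26 q [-1.54  0.9   2.44  1.43  1.29  1.37] wristz 0.13 end [ 0.4256 -0.2698  0.0375]
back N 3 [0.0, 0.13, -0.98, -0.01, 0.0, -0.0] ok speed 0.3 q [-1.76  0.8   2.41  1.17  1.3   1.5 ] wristz 0.14 end [ 0.3451 -0.2884  0.0703]
```

Request:
apply_moves(commands=[-0.14, 0.85, 0.36, 0.15, 0, 0, -0.14, 0.85, 0.36, 0.15, 0, 0, -0.14, 0.85, 0.36, 0.15, 0, 0, -0.14, 0.85, 0.36, 0.15, 0, 0, 0, 0, 0, 0, 0, 0, 0, 0, 0.7, 0, 0, 0, 0, 0, 0.7, 0, 0, 0, 0, 0, 0.7, 0, 0, 0, 0, 0, 0.7, 0, 0, 0, 0, 0, 0, 0, 0, 0])

```text
clock: 14.55
position: [0.4253, -0.267, 0.0102]
ee_rot: [-0.332, 0.706, -0.566, 0.266]
contact_force: [-0.5, -0.1, 0.6]
width: 0.0854
```

Request:
apply_moves(commands=[0, 0, 0, 0, 0, 0, 0, 0, 0, 0, 0, 0, 0, 0, 0, 0, 0, 0, 0, 0, 0, 0, 0, 0, 0, 0, 0, 0, 0, 0, 0, 0, 0, 0, 0, 0, 0, 0, 0, 0, 0, 0, 0, 0, 0, 0, 0, 0, 0, -0.82, -0.68, 0, 0, 0, 0, -0.82, -0.68, 0, 0, 0, 0, -0.82, -0.68, 0, 0, 0, 0, -0.82, -0.68, 0, 0, 0, 0, -0.82, -0.68, 0, 0, 0], jaw=-1, newtons=40)

```text
clock: 15.85
position: [0.4232, -0.2674, 0.1706]
ee_rot: [-0.33, 0.707, -0.567, 0.266]
contact_force: [0.9, -0.9, -0.8]
width: 0.053
```

Gripped at width 0.053. Now roll, pitch and lower with a light grip.

Request:
apply_moves(commands=[0, 0, 0, 0, 0, 0.99, 0, 0, 0, 0, 0, 0.99, 0, 0, 0, 0, 0, 0.99, 0, 0, 0, 0, 0, 0.99, 0, 0, 0, 0, 0, 0.99, 0, 0, 0, 0, 0, 0.99, 0, 0, 0, 0, 0, 0.99, 0, 0, 0, 0, 0, 0.99, 0, 0, 0, 0, 0, 0.99, 0, 0, 0, 0, 0, 0.99, 0, 0, 0, 0, 0, 0.99, 0, 0, 0, 0, 0, 0.99, 0, 0, 0, 0, 0, 0.99, 0, 0, 0, 0, 0, 0.99, 0, 0, 0, 0, 0, 0.99, 0, 0, 0, 0, 0, 0.99, 0, 0, 0, 0, 0, 0.99, 0, 0, 0, 0, 0, 0.99, 0, 0, 0, 0, 0, 0.99, 0, 0, 0, 0, 0, 0.99])

```text
clock: 17.85
position: [0.4233, -0.2675, 0.1692]
ee_rot: [0.292, 0.507, 0.751, 0.307]
contact_force: [-1.0, -1.0, -0.5]
width: 0.0529
```

Request:
apply_moves(commands=[0, 0, 0, 0, 0, 0.58, 0, 0, 0, 0, 0, 0.58, -0.02, -0.22, 0.14, -0.61, 0, 0.01, -0.02, -0.22, 0.14, -0.61, 0, 0.01, -0.02, -0.22, 0.14, -0.61, 0, 0.01, -0.02, -0.22, 0.14, -0.61, 0, 0.01, -0.02, -0.22, 0.14, -0.61, 0, 0.01, 0, 0, 0, 0, 0, 0])

```text
clock: 18.65
position: [0.4257, -0.2717, 0.1259]
ee_rot: [0.383, 0.499, 0.607, 0.485]
contact_force: [-0.3, -0.1, -1.6]
width: 0.0533
```

Request:
apply_moves(commands=[0, -0.32, 0.08, 0, 0, 0, 0, -0.32, 0.08, 0, 0, 0, 0, -0.32, 0.08, 0, 0, 0, 0, -0.32, 0.08, 0, 0, 0, 0, -0.32, 0.08, 0, 0, 0, 0, -0.32, 0.08, 0, 0, 0, 0, -0.32, 0.08, 0, 0, 0, 0, -0.32, 0.08, 0, 0, 0, 0, -0.32, 0.08, 0, 0, 0], newtons=20)

```text
clock: 19.55
position: [0.4274, -0.2696, 0.0431]
ee_rot: [0.387, 0.494, 0.611, 0.482]
contact_force: [-1.8, -0.3, 3.4]
width: 0.0529
```

Request:
apply_moves(commands=[0, 0, 0, 0, 0, 0, 0, 0, 0, 0, 0, 0, 0, 0, 0, 0, 0, 0, 0, 0, 0, 0, 0, 0, 0, 0, 0, 0, 0, 0, 0, 0, 0, 0, 0, 0, 0, 0.1, -0.6, 0, 0, 0, 0, 0.2, -0.8, 0, 0, 0, 0, 0.3, -0.8, 0, 0, 0, 0, 0.8, -0.5, 0, 0, 0, 0, 0.9, -0.2, 0, 0, 0, 0, 0.9, 0, 0, 0, 0], jaw=1)

```text
clock: 20.75
position: [0.3662, -0.2837, 0.1564]
ee_rot: [0.386, 0.496, 0.61, 0.483]
contact_force: [0.3, 0.4, 0.2]
width: 0.0855
```

```bash
python3 - <<'E'
from seq import *
s,m=st();pl=Plan()
pl.to(pl.p+[.02,0,.08],pl.M@R.from_rotvec([0,0,-1.57]).as_matrix(),"rollA")
pl.to([.36,-.16,.19],pose(np.radians(-2.5),np.radians(30),1),"hoverL")
E
cat > t3.py <<'E'
from fk import *
# options for L: grasp angle
for a in (30,35,40):
  for yaw in(-2.5,):
    az=np.radians(yaw);u=np.array([np.cos(az),np.sin(az)])
    for q in ik(np.r_[np.array([.477,-.13])-u*.047,.01],pose(az,np.radians(a),1),10):print("g",a,q.round(2))
for az_ in (5,12,20):
  for x,y in ((.42,-.15),(.46,-.14),(.5,-.14)):
    for q in ik(np.array([x,y,.037]),pose(np.radians(az_),np.radians(76),-1),10):print("f",az_,x,y,q.round(2))
E
python3 t3.py
```

```text
t 20.8 p [ 0.3662 -0.2837  0.1564] x [-0.21   0.978  0.007] z [ 0.95   0.206 -0.235] q [-1.71  0.57  2.4   1.18  1.4   1.74] F [0.3 0.4 0.2] w 0.0855
rollA N 11 [-0.19, 0.2, 0.0, 0.0, -0.0, -0.95] ok speed 0.41 q [-1.65  0.36  2.32  1.2   1.49  0.45] wristz 0.25 end [ 0.386 -0.284  0.236]
hoverL N 11 [-0.14, 0.41, 0.14, -0.27, 0.47, -0.8] ok speed 0.36 q [-1.02 -0.2   2.25  0.58  0.86  0.27] wristz 0.35 end [ 0.3591 -0.1585  0.1907]
g 30 [-0.71  0.28  2.5   1.79  0.32 -0.82]
g 35 [-0.77  0.33  2.58  2.11  0.46 -1.23]
g 40 [-0.85  0.41  2.67  2.28  0.66 -1.5 ]
f 20 0.42 -0.15 [-1.5   1.04  2.64  1.45  1.22  1.02]
f 20 0.46 -0.14 [-1.36  1.02  2.62  1.57  1.29  1.05]
f 20 0.5 -0.14 [-1.23  0.98  2.57  1.66  1.34  1.16]
```

Request:
apply_moves(commands=[-0.19, 0.2, 0, 0, 0, -0.95, -0.19, 0.2, 0, 0, 0, -0.95, -0.19, 0.2, 0, 0, 0, -0.95, -0.19, 0.2, 0, 0, 0, -0.95, -0.19, 0.2, 0, 0, 0, -0.95, -0.19, 0.2, 0, 0, 0, -0.95, -0.19, 0.2, 0, 0, 0, -0.95, -0.19, 0.2, 0, 0, 0, -0.95, -0.19, 0.2, 0, 0, 0, -0.95, -0.19, 0.2, 0, 0, 0, -0.95, -0.19, 0.2, 0, 0, 0, -0.95])

```text
clock: 21.85
position: [0.3866, -0.2826, 0.2353]
ee_rot: [0.615, -0.083, 0.781, 0.068]
contact_force: [0.8, 0.7, 1.2]
width: 0.0855
```

Request:
apply_moves(commands=[-0.14, 0.41, 0.14, -0.27, 0.47, -0.8, -0.14, 0.41, 0.14, -0.27, 0.47, -0.8, -0.14, 0.41, 0.14, -0.27, 0.47, -0.8, -0.14, 0.41, 0.14, -0.27, 0.47, -0.8, -0.14, 0.41, 0.14, -0.27, 0.47, -0.8, -0.14, 0.41, 0.14, -0.27, 0.47, -0.8, -0.14, 0.41, 0.14, -0.27, 0.47, -0.8, -0.14, 0.41, 0.14, -0.27, 0.47, -0.8, -0.14, 0.41, 0.14, -0.27, 0.47, -0.8, -0.14, 0.41, 0.14, -0.27, 0.47, -0.8, -0.14, 0.41, 0.14, -0.27, 0.47, -0.8, 0, 0, 0, 0, 0, 0])

```text
clock: 23.05
position: [0.3583, -0.1531, 0.1886]
ee_rot: [0.183, -0.669, 0.697, -0.185]
contact_force: [-0.9, -0.2, 0.3]
width: 0.0852
```

Run:
```python
from seq import *
st();mark("wrist","pics/w7.png",[((.477,-.13),-2.5),((.48,-.257),13.1)])
```

```text
t 23.1 p [ 0.3583 -0.1531  0.1886] x [-0.039 -0.999 -0.007] z [ 0.503 -0.014 -0.864] q [-1.01 -0.2   2.26  0.58  0.86  0.27] F [-0.9 -0.2  0.3] w 0.0852
```

View pics/w7.png

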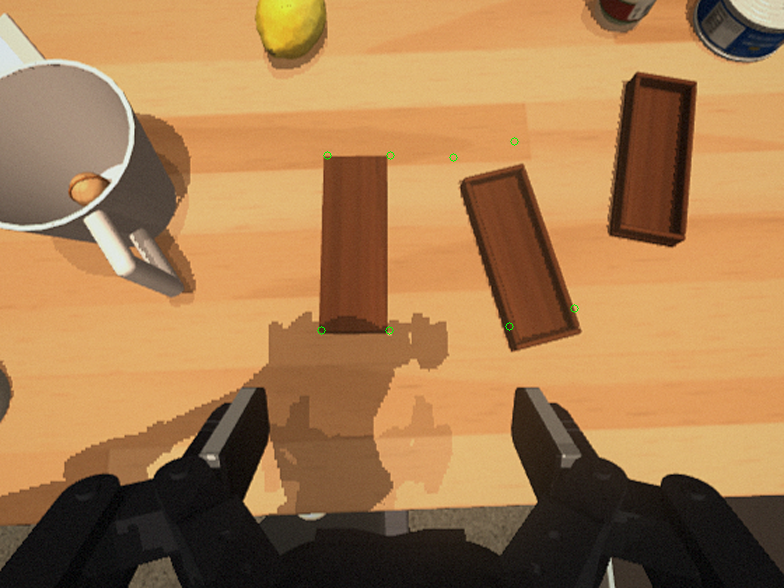

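The middle dish is hollow up at (520,258), and the left dish has not moved. Planning the left dish now.

Run:
```python
from seq import *
pl=Plan()
az=np.radians(-2.5);u=np.array([np.cos(az),np.sin(az),0]);c=np.r_[.477,-.13,0]
M=pose(az,np.radians(33),1);g=c-.049*u+[0,0,.007]
pl.to(g-.07*M[:,2],M,"pre");pl.to(g,M,"grasp")
pl.to(g+[0.06,-.005,.17],pose(np.radians(10),np.radians(45),1),"lift")
for i in range(2): pl.to(pl.p,pl.M@R.from_rotvec([0,0,1.5708]).as_matrix(),"roll")
az=np.radians(20)
f=np.array([.485,-.13,0]);Mf=pose(az,np.radians(76),-1)
pl.to(f+[0,0,.14],Mf,"over");pl.to(f+[0,0,.037],Mf,"down")
pl.to(f+[0,0,.05]-.085*Mf[:,2],Mf,"back")
```

```text
pre N 8 [-0.12, 0.16, 0.5, 0.04, 0.01, -0.0] ok speed 0.59 q [-0.86  0.08  2.52  1.3   0.42 -0.43] wristz 0.37 end [ 0.3904 -0.1272  0.067 ]
grasp N 4 [-0.01, 0.01, 0.59, -0.0, -0.01, -0.01] ok speed 0.62 q [-0.75  0.32  2.56  2.04  0.41 -1.13] wristz 0.31 end [ 0.428  -0.1279  0.007 ]
lift N 8 [0.03, -0.64, -0.4, 0.17, -0.11, -0.14] ok speed 0.66 q [-0.88  0.03  2.29  1.14  0.74 -0.33] wristz 0.33 end [ 0.4895 -0.1327  0.1771]
roll N 11 [0.0, 0.0, 0.0, -0.0, 0.0, 0.95] ok speed 0.45 q [-0.88  0.03  2.29  1.14  0.74  1.23] wristz 0.44 end [ 0.4895 -0.1327  0.1771]
roll N 11 [0.0, 0.0, 0.0, 0.0, 0.0, 0.95] UNREACHABLE speed 0.45 q [-0.9   0.04  2.32  1.21  0.74  2.7 ] wristz 0.42 end [ 0.4895 -0.1327  0.1771]
over N 8 [0.01, -0.14, 0.07, -0.45, 0.13, -0.07] ok speed 0.59 q [-1.26  0.62  2.57  1.54  1.32  1.52] wristz 0.23 end [ 0.4856 -0.1309  0.1401]
down N 4 [0.01, -0.83, 0.21, -0.01, -0.0, 0.01] ok speed 0.38 q [-1.26  1.01  2.61  1.65  1.34  1.08] wristz 0.13 end [ 0.4853 -0.1299  0.0374]
back N 3 [0.0, 0.14, -0.98, 0.0, -0.01, -0.0] ok speed 0.38 q [-1.55  0.91  2.63  1.36  1.22  1.18] wristz 0.14 end [ 0.4078 -0.1582  0.0709]
```

Request:
apply_moves(commands=[-0.12, 0.16, 0.5, 0.04, 0.01, 0, -0.12, 0.16, 0.5, 0.04, 0.01, 0, -0.12, 0.16, 0.5, 0.04, 0.01, 0, -0.12, 0.16, 0.5, 0.04, 0.01, 0, -0.12, 0.16, 0.5, 0.04, 0.01, 0, -0.12, 0.16, 0.5, 0.04, 0.01, 0, -0.12, 0.16, 0.5, 0.04, 0.01, 0, -0.12, 0.16, 0.5, 0.04, 0.01, 0, 0, 0, 0, 0, 0, 0, -0.01, 0.01, 0.47, 0, -0.01, 0, -0.01, 0.01, 0.47, 0, -0.01, 0, -0.01, 0.01, 0.47, 0, -0.01, 0, -0.01, 0.01, 0.47, 0, -0.01, 0, -0.01, 0.01, 0.47, 0, -0.01, 0, 0, 0, 0, 0, 0, 0])

```text
clock: 24.6
position: [0.4294, -0.1325, 0.007]
ee_rot: [0.198, -0.66, 0.695, -0.205]
contact_force: [0.4, 0.4, 0.3]
width: 0.0857
```

Request:
apply_moves(commands=[0, 0, 0, 0, 0, 0, 0, 0, 0, 0, 0, 0, 0, 0, 0, 0, 0, 0, 0, 0, 0, 0, 0, 0, 0, 0, 0, 0, 0, 0, 0, 0, 0, 0, 0, 0, 0, 0, 0, 0, 0, 0, 0, 0, 0, 0, 0, 0], jaw=-1, newtons=40)

```text
clock: 25.4
position: [0.428, -0.1312, 0.0087]
ee_rot: [0.197, -0.661, 0.694, -0.207]
contact_force: [-3.9, -0.7, 6.4]
width: 0.0532
```

Run:
```python
from seq import *
st();pl=Plan();g=pl.p
pl.to(g+[0,0,.08],pl.M,"lift0")
pl.to(g+[0.06,-.005,.19],pose(np.radians(20),np.radians(60),1),"lift")
for i in range(2): pl.to(pl.p,pl.M@R.from_rotvec([0,0,1.5708]).as_matrix(),"roll")
f=np.array([.485,-.13,0]);Mf=pose(np.radians(20),np.radians(77),-1)
pl.to(f+[0,0,.14],Mf,"over");pl.to(f+[0,0,.037],Mf,"down")
```

```text
t 25.4 p [ 0.428  -0.1312  0.0087] x [-0.049 -0.999 -0.   ] z [ 0.547 -0.026 -0.837] q [-0.76  0.31  2.56  2.02  0.41 -1.11] F [-3.9 -0.7  6.4] w 0.0532
lift0 N 6 [-0.0, -0.24, -0.37, 0.0, 0.0, 0.0] ok speed 0.57 q [-0.76  0.07  2.42  1.11  0.41 -0.13] wristz 0.33 end [ 0.4277 -0.1312  0.0881]
lift N 7 [0.04, -0.58, -0.18, 0.44, -0.28, -0.26] ok speed 0.6 q [-1.13  0.17  2.35  1.31  1.11 -0.85] wristz 0.38 end [ 0.4879 -0.136   0.1994]
roll N 11 [0.0, 0.0, 0.0, 0.0, -0.0, 0.95] ok speed 0.45 q [-1.13  0.17  2.35  1.31  1.11  0.71] wristz 0.38 end [ 0.4879 -0.136   0.1994]
roll N 11 [0.0, 0.0, 0.0, -0.0, -0.0, 0.95] ok speed 0.45 q [-1.13  0.17  2.35  1.31  1.11  2.28] wristz 0.38 end [ 0.4879 -0.136   0.1994]
over N 4 [0.06, -0.46, 0.19, -0.49, -0.0, 0.0] ok speed 0.65 q [-1.27  0.65  2.58  1.54  1.34  1.48] wristz 0.22 end [ 0.4843 -0.1297  0.1399]
down N 4 [-0.0, -0.83, 0.2, -0.0, -0.0, 0.0] ok speed 0.38 q [-1.27  1.03  2.61  1.64  1.35  1.06] wristz 0.12 end [ 0.4851 -0.1296  0.0375]
```

Request:
apply_moves(commands=[0, -0.24, -0.37, 0, 0, 0, 0, -0.24, -0.37, 0, 0, 0, 0, -0.24, -0.37, 0, 0, 0, 0, -0.24, -0.37, 0, 0, 0, 0, -0.24, -0.37, 0, 0, 0, 0, -0.24, -0.37, 0, 0, 0, 0.04, -0.58, -0.18, 0.44, -0.28, -0.26, 0.04, -0.58, -0.18, 0.44, -0.28, -0.26, 0.04, -0.58, -0.18, 0.44, -0.28, -0.26, 0.04, -0.58, -0.18, 0.44, -0.28, -0.26, 0.04, -0.58, -0.18, 0.44, -0.28, -0.26, 0.04, -0.58, -0.18, 0.44, -0.28, -0.26, 0.04, -0.58, -0.18, 0.44, -0.28, -0.26, 0, 0, 0, 0, 0, 0])

```text
clock: 26.8
position: [0.4882, -0.1382, 0.1984]
ee_rot: [-0.41, 0.708, -0.499, 0.285]
contact_force: [-0.4, -0.5, -0.6]
width: 0.0528
```

Request:
apply_moves(commands=[0, 0, 0, 0, 0, 0.99, 0, 0, 0, 0, 0, 0.99, 0, 0, 0, 0, 0, 0.99, 0, 0, 0, 0, 0, 0.99, 0, 0, 0, 0, 0, 0.99, 0, 0, 0, 0, 0, 0.99, 0, 0, 0, 0, 0, 0.99, 0, 0, 0, 0, 0, 0.99, 0, 0, 0, 0, 0, 0.99, 0, 0, 0, 0, 0, 0.99, 0, 0, 0, 0, 0, 0.99, 0, 0, 0, 0, 0, 0.99, 0, 0, 0, 0, 0, 0.99, 0, 0, 0, 0, 0, 0.99, 0, 0, 0, 0, 0, 0.99, 0, 0, 0, 0, 0, 0.99, 0, 0, 0, 0, 0, 0.99, 0, 0, 0, 0, 0, 0.99, 0, 0, 0, 0, 0, 0.99, 0, 0, 0, 0, 0, 0.99])

```text
clock: 28.8
position: [0.4874, -0.1348, 0.1975]
ee_rot: [0.316, 0.438, 0.748, 0.385]
contact_force: [-0.4, -0.0, -0.3]
width: 0.0526
```

Request:
apply_moves(commands=[0, 0, 0, 0, 0, 0.58, 0, 0, 0, 0, 0, 0.58, 0, 0, 0, 0, 0, 0])

```text
clock: 29.1
position: [0.4876, -0.1349, 0.1976]
ee_rot: [0.283, 0.499, 0.709, 0.41]
contact_force: [-0.1, 0.0, -0.7]
width: 0.053
```

Run:
```python
from seq import *
st();pl=Plan()
Mf=pose(np.radians(20),np.radians(80),-1)
pl.to([.535,-.112,.16],Mf,"over");pl.to([.535,-.112,.12],Mf,"touch");pl.to([.51,-.121,.085],Mf,"arc1");pl.to([.47,-.137,.037],Mf,"arc2")
```

```text
t 29.1 p [ 0.4876 -0.1349  0.1976] x [-0.341  0.94   0.008] z [ 0.811  0.299 -0.503] q [-1.13  0.17  2.35  1.31  1.1   2.29] F [-0.1  0.  -0.7] w 0.053
over N 4 [0.04, -0.12, 0.53, -0.59, -0.0, -0.01] ok speed 0.64 q [-1.1   0.64  2.54  1.7   1.4   1.53] wristz 0.22 end [ 0.5356 -0.112   0.1601]
touch N 2 [0.0, -0.66, 0.11, 0.01, -0.01, -0.01] ok speed 0.27 q [-1.1   0.78  2.57  1.73  1.42  1.36] wristz 0.18 end [ 0.5352 -0.112   0.12  ]
arc1 N 2 [0.0, -0.65, -0.34, -0.0, 0.0, 0.0] ok speed 0.28 q [-1.19  0.92  2.6   1.67  1.42  1.19] wristz 0.15 end [ 0.51   -0.1213  0.0852]
arc2 N 2 [-0.02, -0.92, -0.56, -0.0, 0.0, 0.0] ok speed 0.37 q [-1.34  1.1   2.61  1.57  1.36  0.99] wristz 0.1 end [ 0.4702 -0.137   0.0367]
```

Request:
apply_moves(commands=[0.03, -0.1, 0.43, -0.47, 0, -0.01, 0.03, -0.1, 0.43, -0.47, 0, -0.01, 0.03, -0.1, 0.43, -0.47, 0, -0.01, 0.03, -0.1, 0.43, -0.47, 0, -0.01, 0.03, -0.1, 0.43, -0.47, 0, -0.01, 0, 0, 0, 0, 0, 0])

```text
clock: 29.7
position: [0.5375, -0.1128, 0.1557]
ee_rot: [0.364, 0.442, 0.626, 0.529]
contact_force: [-0.9, -1.1, -1.4]
width: 0.0529
```

Request:
apply_moves(commands=[0, -0.33, 0.05, 0, 0, 0, 0, -0.33, 0.05, 0, 0, 0, 0, -0.33, 0.05, 0, 0, 0, 0, -0.33, 0.05, 0, 0, 0, 0, 0, 0, 0, 0, 0], newtons=20)

```text
clock: 30.2
position: [0.5365, -0.1134, 0.1209]
ee_rot: [0.369, 0.438, 0.628, 0.527]
contact_force: [-0.4, 0.1, -1.1]
width: 0.0533
```

Request:
apply_moves(commands=[0, -0.26, -0.14, 0, 0, 0, 0, -0.26, -0.14, 0, 0, 0, 0, -0.26, -0.14, 0, 0, 0, 0, -0.26, -0.14, 0, 0, 0, 0, -0.26, -0.14, 0, 0, 0])

```text
clock: 30.7
position: [0.5108, -0.1218, 0.093]
ee_rot: [0.373, 0.435, 0.624, 0.531]
contact_force: [-10.2, -2.3, 15.7]
width: 0.0527
```

Run:
```python
from seq import *
s,m=st()
d=cam("side");cv2.imwrite("pics/s8.png",cv2.resize(d["frame"][110:290,230:430,::-1],None,fx=3,fy=3))
```

```text
t 30.7 p [ 0.5108 -0.1218  0.093 ] x [-0.343  0.939 -0.002] z [ 0.928  0.339 -0.157] q [-1.19  0.91  2.59  1.65  1.43  1.2 ] F [-10.2  -2.3  15.7] w 0.0527
```

View pics/s8.png

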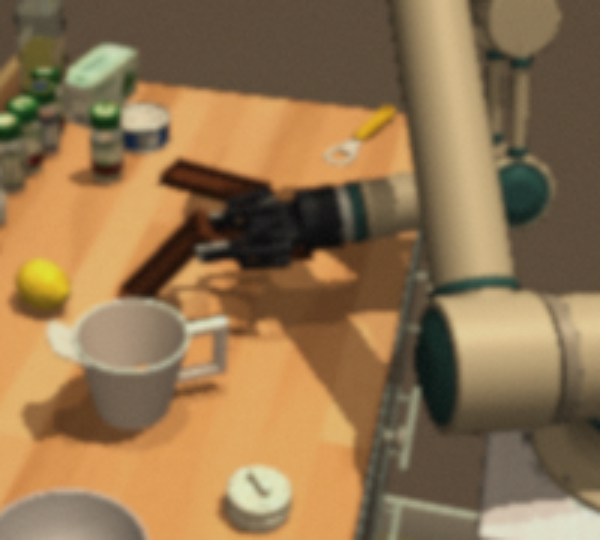

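The dish is pivoting about its far end at (130,290), and the force is moderate. Continuing the arc.

Request:
apply_moves(commands=[0, -0.24, -0.2, 0, 0, 0, 0, -0.24, -0.2, 0, 0, 0, 0, -0.24, -0.2, 0, 0, 0])

```text
clock: 31.05
position: [0.4905, -0.13, 0.0685]
ee_rot: [0.369, 0.437, 0.628, 0.527]
contact_force: [-0.4, -0.3, 1.1]
width: 0.053
```

Request:
apply_moves(commands=[0, -0.28, -0.16, 0, 0, 0, 0, -0.28, -0.16, 0, 0, 0, 0, -0.28, -0.16, 0, 0, 0, 0, -0.28, -0.1, 0, 0, 0])

```text
clock: 31.45
position: [0.4688, -0.1381, 0.0368]
ee_rot: [0.369, 0.438, 0.627, 0.528]
contact_force: [1.4, -0.3, 1.4]
width: 0.0527
```

Request:
apply_moves(commands=[0, 0, 0, 0, 0, 0, 0, 0, 0, 0, 0, 0, 0, 0, 0, 0, 0, 0, 0, 0, 0, 0, 0, 0, 0, 0, 0, 0, 0, 0, 0, 0, 0, 0, 0, 0, 0, 0.1, -0.6, 0, 0, 0, 0, 0.2, -0.8, 0, 0, 0, 0, 0.4, -0.6, 0, 0, 0, 0, 0.8, -0.3, 0, 0, 0, 0, 0.9, 0, 0, 0, 0, 0, 0.9, 0, 0, 0, 0, 0, 0.9, 0, 0, 0, 0], jaw=1)

```text
clock: 32.75
position: [0.4256, -0.1534, 0.1741]
ee_rot: [0.368, 0.439, 0.627, 0.528]
contact_force: [-0.3, -0.7, 0.3]
width: 0.0857
```

```bash
cat > t4.py <<'E'
from fk import *
# jug side pour study: jug at yaw psi, centre J, grip handle with tool azimuth psi, angle a0; tip theta
B=np.array([.50,.348])
def ry_(t): return R.from_euler('y',t).as_matrix()
def jugT(psi,J,th): # jug rot
    return rz(psi)@ry_(th)
for psid in (35,50,65,80,95,110,130):
  psi=np.radians(psid);u=np.array([np.cos(psi),np.sin(psi),0])
  for a0d in (70,80,90):
    for fl in (1,-1):
      out=[]
      for th in (0,30,60,90,115):
        t=np.radians(th);Mj=rz(psi)@ry_(t)
        # spout tip above bowl centre at z .11 (upright: jug 0.16 behind, raised)
        if th==0: O=np.r_[B,0]-.20*u+[0,0,.12]
        else: O=np.r_[B,.10]-u*.02-Mj@np.array([.086,0,.112]) if th>=60 else np.r_[B,0]-.15*u+[0,0,.13]
        h=O+Mj@np.array([-.1,0,.062])
        M=pose(psi,np.radians(a0d)-t,fl); p=h+M[:,2]*.0187
        s=ik(p,M,6); out.append((th,[x.round(1).tolist() for x in s]))
      if all(len(x[1]) for x in out): 
        print(psid,a0d,fl); [print("   ",o) for o in out]
      else: print(psid,a0d,fl,[o[0] for o in out if not o[1]],"unreach")
E
time python3 t4.py
python3 - <<'E'
from seq import *
st()
d=cam("scene");cv2.imwrite("pics/s9.png",cv2.resize(d["frame"][110:370,160:460,::-1],None,fx=2.6,fy=2.3,interpolation=cv2.INTER_CUBIC))
E
```

```text
35 70 1 [0] unreach
35 70 -1 [0] unreach
35 80 1 [0] unreach
35 80 -1 [0, 30] unreach
35 90 1 [0] unreach
35 90 -1 [0] unreach
50 70 1 [0] unreach
50 70 -1 [0, 30] unreach
50 80 1 [0] unreach
50 80 -1 [0, 30] unreach
50 90 1 [0] unreach
50 90 -1 [0] unreach
65 70 1
    (0, [[-1.0, 0.4, 2.4, 1.0, 1.4, -1.3]])
    (30, [[-0.3, -0.0, 2.1, 0.8, 1.1, -0.3]])
    (60, [[0.2, 0.1, 1.8, 0.2, 1.2, 0.6]])
    (90, [[0.5, 0.4, 1.3, -0.2, 1.7, 1.0]])
    (115, [[0.7, 0.7, 0.9, -0.4, 2.2, 1.0]])
65 70 -1 [30] unreach
65 80 1
    (0, [[-1.0, 0.6, 2.5, 1.0, 1.4, -1.5]])
    (30, [[-0.5, 0.0, 2.2, 1.0, 1.2, -0.6]])
    (60, [[0.1, 0.0, 1.9, 0.3, 1.1, 0.4]])
    (90, [[0.5, 0.3, 1.4, -0.1, 1.6, 0.9]])
    (115, [[0.7, 0.6, 1.0, -0.3, 2.1, 1.0]])
65 80 -1 [60] unreach
65 90 1
    (0, [[-1.0, 0.8, 2.5, 1.0, 1.5, -1.7]])
    (30, [[-0.6, 0.1, 2.3, 1.1, 1.3, -0.8]])
    (60, [[-0.1, 0.0, 2.0, 0.6, 1.0, 0.1]])
    (90, [[0.4, 0.2, 1.5, -0.0, 1.4, 0.9]])
    (115, [[0.6, 0.5, 1.0, -0.2, 1.9, 1.0]])
65 90 -1 [60] unreach
80 70 1
    (0, [[-0.7, 0.5, 2.1, 0.9, 1.5, -1.1]])
    (30, [[-0.3, 0.1, 1.9, 0.7, 1.3
[... 2484 characters left out ...]
, [[-0.2, 1.1, 0.9, 0.9, 2.3, -0.7]])
    (30, [[-0.1, 0.7, 1.1, 0.6, 2.0, -0.8]])
    (60, [[0.1, 0.5, 1.3, 0.3, 1.6, -0.6]])
    (90, [[0.5, 0.3, 1.4, -0.2, 1.4, -0.2]])
    (115, [[0.8, 0.4, 1.4, -0.6, 1.5, 0.2]])
130 80 -1 [90, 115] unreach
130 90 1
    (0, [[-0.2, 1.1, 0.9, 1.1, 2.4, -0.7]])
    (30, [[-0.1, 0.8, 1.1, 0.7, 2.1, -0.8]])
    (60, [[0.0, 0.5, 1.3, 0.4, 1.7, -0.7]])
    (90, [[0.4, 0.3, 1.3, -0.0, 1.5, -0.3]])
    (115, [[0.8, 0.3, 1.4, -0.4, 1.4, 0.1]])
130 90 -1 [90, 115] unreach
t 32.8 p [ 0.4256 -0.1534  0.1741] x [-0.344  0.939  0.002] z [ 0.925  0.339 -0.171] q [-1.5   0.6   2.57  1.29  1.39  1.54] F [-0.3 -0.7  0.3] w 0.0857
real	1m30.290s
user	1m30.703s
sys	0m0.096s
```

View pics/s9.png

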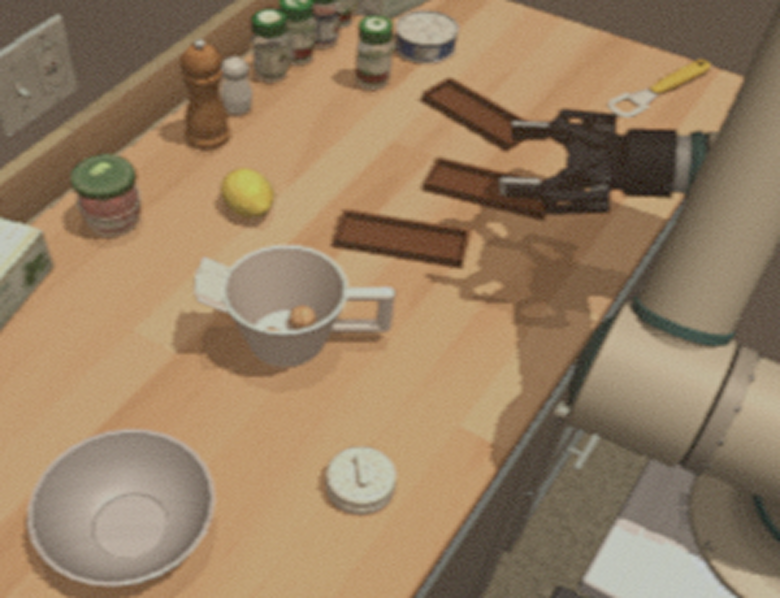

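All three dishes lie hollow up in the scene view: (475,112), (490,188) and (400,238). For the jug, I read the rim centre at (286,290), the handle's outer top at (393,291) and the spout tip at (201,281).

```bash
cat > t5.py <<'E'
from seq import *
sc=cam("scene");si=cam("side")
obs=[(sc,(270,236.1),(0,0,.1)),(sc,(311.2,236.5),(-.108,0,.095)),(sc,(237.3,232.2),(.086,0,.112)),(sc,(160+388/2.6,110+330/2.3),(-.108,0,.023)),
(si,(274,221.3),(0,0,.1)),(si,(305.7,216.7),(-.108,0,.095)),(si,(246.7,221.7),(.086,0,.112))]
def f(x):
    Rm=rz(x[2]);return np.concatenate([proj(d,Rm@np.array(P_)+[x[0],x[1],0])-u for d,u,P_ in obs])
r=least_squares(f,[.515,.088,.45],loss="soft_l1")
print(r.x.round(4),np.degrees(r.x[2]),f(r.x).reshape(-1,2).round(1).tolist())
print("rim",px2(sc,270,236.1,.1),px2(si,274,221.3,.1))
# bowl: rim ellipse in scene crop: left 32,right 213,top 432,bottom 585
for u,v in ((122,508),):print("bowl",px2(sc,160+u/2.6,110+v/2.3,.06).round(3))
J=np.r_[r.x[:2],0];psi=r.x[2]
H=J+rz(psi)@np.array([-.1,0,.062])
print("handle",H.round(3))
for ad in (20,30,40,50,60):
  for dz in (-15,0,15):
    M=pose(psi+np.radians(dz),np.radians(ad),1);s=ik(H+M[:,2]*.0187,M,8);print(ad,dz,[x.round(2).tolist() for x in s])
E
python3 t5.py
```

```text
[0.5235 0.0716 0.5746] 32.92486336817552 [[-0.3, -0.6], [1.0, 0.8], [-1.9, -0.1], [1.4, 0.0], [-0.5, -0.4], [0.2, -1.0], [-0.2, 1.4]]
rim [0.52180082 0.07276379 0.1       ] [0.5214193 0.0731296 0.1      ]
bowl [0.505 0.342 0.06 ]
handle [0.44  0.017 0.062]
20 -15 [[-0.27, 0.18, 2.31, 0.49, 0.41, 0.55]]
20 0 [[-0.34, 0.2, 2.28, 0.57, 0.52, 0.18]]
20 15 [[-0.38, 0.22, 2.23, 0.57, 0.64, -0.1]]
30 -15 [[-0.38, 0.18, 2.44, 1.27, 0.34, -0.31]]
30 0 [[-0.48, 0.21, 2.39, 1.07, 0.52, -0.43]]
30 15 [[-0.53, 0.25, 2.31, 0.9, 0.68, -0.54]]
40 -15 [[-0.52, 0.25, 2.59, 1.94, 0.54, -1.13]]
40 0 [[-0.65, 0.28, 2.5, 1.47, 0.65, -1.0]]
40 15 [[-0.68, 0.32, 2.39, 1.15, 0.78, -0.94]]
50 -15 []
50 0 [[-0.81, 0.43, 2.62, 1.68, 0.86, -1.45]]
50 15 [[-0.82, 0.44, 2.46, 1.29, 0.92, -1.26]]
60 -15 []
60 0 []
60 15 [[-0.93, 0.6, 2.51, 1.36, 1.05, -1.53]]
```

```bash
cat > t6.py <<'E'
from fk import *
B=np.array([.503,.345])
ry_=lambda t:R.from_euler('y',t).as_matrix()
for psid in (70,80,90,100):
  psi=np.radians(psid);u=np.array([np.cos(psi),np.sin(psi),0])
  for th in (0,40,75,100,112,120):
    t=np.radians(th);Mj=rz(psi)@ry_(t)
    O=np.r_[B,.11]-u*.02-Mj@np.array([.086,0,.112]) if th>=60 else np.r_[B,0]-.20*u+[0,0,.12]
    M=pose(psi,np.radians(48)-t,1);p=O+Mj@np.array([-.1,0,.062])+M[:,2]*.0187
    print(psid,th,p.round(2),[(x.round(2).tolist(),fkt(x)[3].round(2).tolist()) for x in ik(p,M,6)])
E
python3 t6.py
```

```text
70 0 [0.41 0.08 0.17] [([-0.71, 0.17, 2.21, 0.81, 1.27, -0.82], [0.31, -0.18, 0.41])]
70 40 [0.42 0.12 0.21] [([0.02, 0.04, 1.85, 0.14, 1.2, 0.32], [0.41, 0.08, 0.57])]
70 75 [0.46 0.23 0.26] [([0.53, 0.38, 1.37, -0.3, 1.75, 0.88], [0.52, 0.38, 0.58])]
70 100 [0.49 0.3  0.29] [([0.69, 0.69, 1.0, -0.53, 2.22, 0.88], [0.58, 0.57, 0.51])]
70 112 [0.5  0.33 0.29] [([0.73, 0.84, 0.83, -0.68, 2.41, 0.8], [0.61, 0.64, 0.45])]
70 120 [0.51 0.36 0.29] [([0.75, 0.94, 0.73, -0.83, 2.52, 0.69], [0.63, 0.68, 0.4])]
80 0 [0.45 0.06 0.17] [([-0.62, 0.29, 2.02, 0.76, 1.36, -0.82], [0.41, -0.2, 0.41])]
80 40 [0.46 0.11 0.21] [([-0.01, 0.11, 1.77, 0.15, 1.24, 0.12], [0.45, 0.06, 0.57])]
80 75 [0.48 0.22 0.26] [([0.54, 0.38, 1.38, -0.35, 1.7, 0.72], [0.51, 0.38, 0.58])]
80 100 [0.49 0.29 0.29] [([0.73, 0.65, 1.07, -0.61, 2.12, 0.77], [0.54, 0.58, 0.51])]
80 112 [0.5  0.33 0.29] [([0.78, 0.8, 0.93, -0.76, 2.29, 0.72], [0.56, 0.65, 0.45])]
80 120 [0.51 0.36 0.29] [([0.81, 0.89, 0.85, -0.88, 2.39, 0.65], [0.57, 0.7, 0.4])]
90 0 [0.5  0.06 0.17] [([-0.53, 0.4, 1.83, 0.7, 1.46, -0.81], [0.5, -0.21, 0.41])]

[... 232 characters left out ...]
 [0.5, 0.58, 0.51])]
90 112 [0.5  0.33 0.29] [([0.84, 0.74, 1.04, -0.82, 2.17, 0.66], [0.5, 0.66, 0.45])]
90 120 [0.5  0.36 0.29] [([0.87, 0.83, 0.97, -0.92, 2.26, 0.62], [0.5, 0.7, 0.4])]
100 0 [0.55 0.06 0.17] [([-0.44, 0.5, 1.63, 0.65, 1.58, -0.8], [0.6, -0.2, 0.41])]
100 40 [0.54 0.11 0.21] [([-0.01, 0.26, 1.58, 0.14, 1.33, -0.22], [0.55, 0.06, 0.57])]
100 75 [0.52 0.22 0.26] [([0.55, 0.36, 1.4, -0.44, 1.56, 0.42], [0.5, 0.38, 0.58])]
100 100 [0.51 0.29 0.29] [([0.8, 0.57, 1.23, -0.74, 1.89, 0.59], [0.46, 0.58, 0.51])]
100 112 [0.51 0.33 0.29] [([0.88, 0.69, 1.15, -0.87, 2.03, 0.61], [0.45, 0.65, 0.45])]
100 120 [0.5  0.36 0.29] [([0.92, 0.77, 1.11, -0.96, 2.12, 0.61], [0.44, 0.7, 0.4])]
```

Run:
```python
from seq import *
sc=cam("scene");si=cam("side")
def tri(a,b):
    A=[];y=[]
    for d,(u,v) in((sc,a),(si,b)):
        E=d["extrinsics"];r=E[:3,:3]@np.array([(u-d["cx"])/d["fx"],-(v-d["cy"])/d["fy"],-1]);r/=np.linalg.norm(r);Q=np.eye(3)-np.outer(r,r);A.append(Q);y.append(Q@E[:3,3])
    s=np.linalg.lstsq(np.vstack(A),np.concatenate(y),rcond=None);return s[0].round(3),s[1]
print("loop",tri((140,128),(160,116)))
print("kettlelid",tri((22,272),(100,268)))
print("kettle base",px2(sc,45,350,0.02).round(3),px2(si,105,350,.02).round(3))
print("soap top",tri((122,317),(187,290)),"pump",tri((117,260),(170,252)))
# plan approach to handle
st();pl=Plan();psi=np.radians(32.9);J=np.r_[.523,.072,0];H=J+rz(psi)@np.array([-.1,0,.062])
M=pose(psi,np.radians(48),1);g=H+M[:,2]*.0187
pl.to(pl.p+[-.02,-.0,.08],pl.M@R.from_rotvec([0,0,-1.5]).as_matrix(),"roll")
pl.to(g-.12*M[:,2],M,"pre");pl.to(g,M,"grasp")
```

```text
loop (array([0.739, 0.209, 0.461]), array([0.00203708]))
kettlelid (array([0.808, 0.498, 0.234]), array([2.10288225e-05]))
kettle base [0.794 0.569 0.02 ] [0.807 0.574 0.02 ]
soap top (array([0.63 , 0.439, 0.147]), array([2.15696472e-06])) pump (array([0.713, 0.363, 0.186]), array([3.25559293e-05]))
t 33.0 p [ 0.4256 -0.1538  0.1725] x [-0.344  0.939  0.   ] z [ 0.925  0.339 -0.172] q [-1.5   0.61  2.57  1.29  1.39  1.53] F [-0.9  0.5 -0.2] w 0.0851
roll N 11 [-0.14, 0.21, -0.1, -0.0, 0.0, -0.91] ok speed 0.39 q [-1.58  0.32  2.49  1.18  1.52  0.37] wristz 0.24 end [ 0.4048 -0.1538  0.2525]
pre N 13 [-0.01, 0.47, 0.24, -0.31, 0.16, -0.86] ok speed 0.4 q [-1.17  0.06  2.51  1.    1.05 -0.91] wristz 0.32 end [ 0.3735 -0.0226  0.1318]
grasp N 5 [0.01, -0.0, 0.82, 0.01, 0.0, -0.01] ok speed 0.46 q [-0.78  0.39  2.6   1.65  0.82 -1.37] wristz 0.29 end [0.4507 0.0258 0.0492]
```

Request:
apply_moves(commands=[-0.14, 0.21, -0.1, 0, 0, -0.91, -0.14, 0.21, -0.1, 0, 0, -0.91, -0.14, 0.21, -0.1, 0, 0, -0.91, -0.14, 0.21, -0.1, 0, 0, -0.91, -0.14, 0.21, -0.1, 0, 0, -0.91, -0.14, 0.21, -0.1, 0, 0, -0.91, -0.14, 0.21, -0.1, 0, 0, -0.91, -0.14, 0.21, -0.1, 0, 0, -0.91, -0.14, 0.21, -0.1, 0, 0, -0.91, -0.14, 0.21, -0.1, 0, 0, -0.91, -0.14, 0.21, -0.1, 0, 0, -0.91])

```text
clock: 34.1
position: [0.4045, -0.1544, 0.2522]
ee_rot: [0.63, -0.108, 0.757, 0.134]
contact_force: [-0.2, 0.7, 0.0]
width: 0.0853
```

Request:
apply_moves(commands=[-0.01, 0.47, 0.24, -0.31, 0.16, -0.86, -0.01, 0.47, 0.24, -0.31, 0.16, -0.86, -0.01, 0.47, 0.24, -0.31, 0.16, -0.86, -0.01, 0.47, 0.24, -0.31, 0.16, -0.86, -0.01, 0.47, 0.24, -0.31, 0.16, -0.86, -0.01, 0.47, 0.24, -0.31, 0.16, -0.86, -0.01, 0.47, 0.24, -0.31, 0.16, -0.86, -0.01, 0.47, 0.24, -0.31, 0.16, -0.86, -0.01, 0.47, 0.24, -0.31, 0.16, -0.86, -0.01, 0.47, 0.24, -0.31, 0.16, -0.86, -0.01, 0.47, 0.24, -0.31, 0.16, -0.86, -0.01, 0.47, 0.24, -0.31, 0.16, -0.86, -0.01, 0.47, 0.24, -0.31, 0.16, -0.86, 0, 0, 0, 0, 0, 0])

```text
clock: 35.5
position: [0.3727, -0.0205, 0.1313]
ee_rot: [-0.358, 0.802, -0.44, 0.189]
contact_force: [0.4, 0.7, 0.1]
width: 0.0858
```

Run:
```python
from seq import *
s,m=st()
d=cam("wrist");f=cv2.resize(d["frame"][:,:,::-1],None,fx=1.4,fy=1.4,interpolation=cv2.INTER_CUBIC)
psi=np.radians(32.9)
for q in [(-.108,-.007,.095),(-.108,.007,.095),(-.108,-.007,.023),(-.108,.007,.023),(.086,0,.112)]+[(.062*np.cos(t),.062*np.sin(t),.1) for t in np.arange(0,6.28,.5)]:
    cv2.circle(f,tuple((1.4*proj(d,np.array([.523,.072,0])+rz(psi)@np.array(q))).astype(int)),3,(0,255,0),1)
cv2.imwrite("pics/w10.png",f)
```

```text
t 35.5 p [ 0.3727 -0.0205  0.1313] x [ 0.541 -0.841 -0.012] z [ 0.617  0.407 -0.673] q [-1.17  0.06  2.52  1.    1.05 -0.9 ] F [0.4 0.7 0.1] w 0.0858
```

View pics/w10.png

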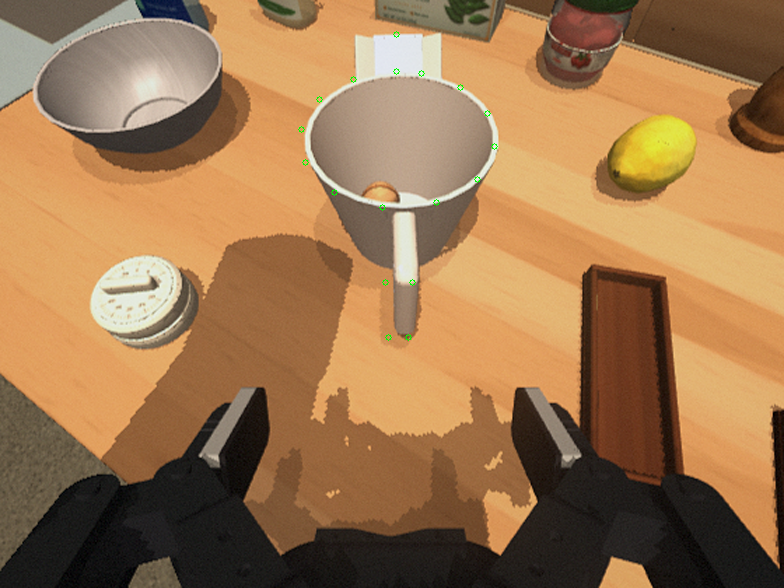

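The overlay sits about 5 px left of the real jug, with the handle actually at (406,275). I'll correct by 3 mm and grasp.

```bash
cat > jug.py <<'E'
from seq import *
psi0=np.radians(32.9);J0=np.r_[.5248,.069,0];A0=np.radians(48)
def tcp(psi,O,th,da=0):
    """TCP pose for jug yaw psi, origin O, tip th"""
    Mj=rz(psi)@ry(th);M=pose(psi,A0-th,1)
    return O+Mj@np.array([-.1,0,.062])+M[:,2]*.0187,M
E
python3 - <<'E'
from jug import *
pl=Plan();g,M=tcp(psi0,J0,0)
pl.to(g-.06*M[:,2],M,"pre");pl.to(g,M,"grasp")
B=np.r_[.503,.345,0]
pl.to(g+[0,0,.05],M,"lift")
psi=np.radians(92);u=np.array([np.cos(psi),np.sin(psi),0])
pl.to(*tcp(psi,B-.22*u+[0,0,.14],0),"turn")
E
```

```text
pre N 3 [0.07, 0.01, 0.69, 0.01, 0.01, -0.03] ok speed 0.35 q [-0.97  0.23  2.57  1.3   0.88 -1.12] wristz 0.33 end [ 0.4147 -0.0019  0.0895]
grasp N 3 [0.0, -0.0, 0.67, -0.0, 0.0, 0.0] ok speed 0.37 q [-0.78  0.39  2.59  1.64  0.82 -1.36] wristz 0.29 end [0.4524 0.0225 0.0492]
lift N 2 [0.01, -0.62, -0.56, -0.0, 0.0, 0.0] ok speed 0.59 q [-0.78  0.21  2.51  1.4   0.83 -1.  ] wristz 0.32 end [0.4526 0.0219 0.0993]
turn N 7 [0.21, -0.47, -0.11, -0.0, -0.73, -0.66] ok speed 0.63 q [-0.54  0.41  1.75  0.67  1.54 -0.8 ] wristz 0.36 end [0.513  0.0396 0.1882]
```

Request:
apply_moves(commands=[0.07, 0.01, 0.69, 0.01, 0.01, -0.03, 0.07, 0.01, 0.69, 0.01, 0.01, -0.03, 0.07, 0.01, 0.69, 0.01, 0.01, -0.03, 0, 0, 0.5, 0, 0, 0, 0, 0, 0.5, 0, 0, 0, 0, 0, 0.5, 0, 0, 0, 0, 0, 0.5, 0, 0, 0, 0, 0, 0, 0, 0, 0])

```text
clock: 36.35
position: [0.4534, 0.0209, 0.0485]
ee_rot: [-0.357, 0.803, -0.436, 0.194]
contact_force: [-0.6, 0.4, 0.7]
width: 0.0856
```

Request:
apply_moves(commands=[0, 0, 0, 0, 0, 0, 0, 0, 0, 0, 0, 0, 0, 0, 0, 0, 0, 0, 0, 0, 0, 0, 0, 0, 0, 0, 0, 0, 0, 0, 0, 0, 0, 0, 0, 0, 0, 0, 0, 0, 0, 0, 0, 0, 0, 0, 0, 0, 0, 0, 0, 0, 0, 0, 0, 0, 0, 0, 0, 0], jaw=-1, newtons=100)

```text
clock: 37.35
position: [0.4527, 0.0209, 0.0502]
ee_rot: [-0.356, 0.803, -0.435, 0.197]
contact_force: [-4.9, -2.4, 6.3]
width: 0.0122
```

Request:
apply_moves(commands=[0, -0.31, -0.28, 0, 0, 0, 0, -0.31, -0.28, 0, 0, 0, 0, -0.31, -0.28, 0, 0, 0, 0, -0.31, -0.28, 0, 0, 0, 0, 0, 0, 0, 0, 0])

```text
clock: 37.85
position: [0.4525, 0.0207, 0.1007]
ee_rot: [-0.355, 0.804, -0.434, 0.198]
contact_force: [0.1, -0.4, -2.6]
width: 0.0124
```

Run:
```python
from jug import *
st();pl=Plan()
B=np.r_[.503,.345,0]
psi=np.radians(92);u=np.array([np.cos(psi),np.sin(psi),0])
pl.to(*tcp(psi,B-.22*u+[0,0,.14],0),"turn")
for th,z,back in((40,.17,.03),(70,.13,.03),(90,.115,.03),(112,.105,.025)):
    t=np.radians(th);Mj=rz(psi)@ry(t);O=B+[0,0,z]-u*back-Mj@np.array([.086,0,.112])
    print("jug origin",O.round(3));pl.to(*tcp(psi,O,t),f"tip{th}")
```

```text
t 37.9 p [0.4525 0.0207 0.1007] x [ 0.545 -0.838  0.01 ] z [ 0.626  0.399 -0.67 ] q [-0.78  0.21  2.51  1.4   0.83 -1.  ] F [ 0.1 -0.4 -2.6] w 0.0124
turn N 7 [0.21, -0.47, -0.11, 0.01, -0.73, -0.65] ok speed 0.63 q [-0.54  0.4   1.75  0.68  1.54 -0.8 ] wristz 0.36 end [0.5126 0.0387 0.1898]
jug origin [0.509 0.177 0.139]
tip40 N 5 [0.01, -0.76, 0.13, -0.93, -0.01, -0.0] ok speed 0.57 q [ 0.04  0.2   1.62  0.15  1.33 -0.03] wristz 0.48 end [0.5104 0.1435 0.2331]
jug origin [0.509 0.18  0.173]
tip70 N 4 [-0.0, -0.44, -0.34, -0.88, 0.0, 0.0] ok speed 0.47 q [ 0.47  0.32  1.42 -0.35  1.58  0.46] wristz 0.61 end [0.5085 0.1978 0.2705]
jug origin [0.508 0.203 0.201]
tip90 N 3 [-0.0, -0.45, -0.46, -0.77, 0.0, 0.0] ok speed 0.31 q [ 0.68  0.49  1.26 -0.58  1.84  0.62] wristz 0.56 end [0.5066 0.253  0.2873]
jug origin [0.506 0.248 0.227]
tip112 N 3 [-0.0, -0.53, -0.63, -0.86, 0.0, 0.0] ok speed 0.32 q [ 0.84  0.73  1.08 -0.82  2.13  0.65] wristz 0.45 end [0.5039 0.3266 0.288 ]
```

Request:
apply_moves(commands=[0.12, -0.27, -0.06, 0.01, -0.43, -0.38, 0.12, -0.27, -0.06, 0.01, -0.43, -0.38, 0.12, -0.27, -0.06, 0.01, -0.43, -0.38, 0.12, -0.27, -0.06, 0.01, -0.43, -0.38, 0.12, -0.27, -0.06, 0.01, -0.43, -0.38, 0.12, -0.27, -0.06, 0.01, -0.43, -0.38, 0.12, -0.27, -0.06, 0.01, -0.43, -0.38, 0.12, -0.27, -0.06, 0.01, -0.43, -0.38, 0.12, -0.27, -0.06, 0.01, -0.43, -0.38, 0.12, -0.27, -0.06, 0.01, -0.43, -0.38, 0.12, -0.27, -0.06, 0.01, -0.43, -0.38, 0.12, -0.27, -0.06, 0.01, -0.43, -0.38, 0, 0, 0, 0, 0, 0, 0, 0, 0, 0, 0, 0])

```text
clock: 39.25
position: [0.5107, 0.041, 0.1857]
ee_rot: [-0.413, 0.91, 0.018, -0.007]
contact_force: [1.1, 0.2, -1.7]
width: 0.0124
```

Run:
```python
from jug import *
st();pl=Plan()
B=np.r_[.503,.345,0]
psi=np.radians(92);u=np.array([np.cos(psi),np.sin(psi),0])
d=cam("scene");cv2.imwrite("pics/s11.png",cv2.resize(d["frame"][110:400,130:430,::-1],None,fx=2.2,fy=2))
for th,z,back in((40,.17,.03),(70,.13,.03),(90,.115,.03),(112,.105,.025)):
    t=np.radians(th);Mj=rz(psi)@ry(t);O=B+[0,0,z]-u*back-Mj@np.array([.086,0,.112])
    pl.to(*tcp(psi,O,t),f"tip{th}")
```

```text
t 39.2 p [0.5107 0.041  0.1857] x [0.999 0.038 0.001] z [-0.028  0.752 -0.658] q [-0.54  0.41  1.76  0.68  1.54 -0.81] F [ 1.1  0.2 -1.7] w 0.0124
tip40 N 5 [0.02, -0.76, 0.1, -0.95, 0.0, 0.0] ok speed 0.58 q [ 0.05  0.19  1.62  0.14  1.33 -0.03] wristz 0.48 end [0.5098 0.1432 0.2333]
tip70 N 4 [0.0, -0.44, -0.34, -0.87, -0.0, 0.0] ok speed 0.47 q [ 0.47  0.31  1.42 -0.35  1.57  0.46] wristz 0.61 end [0.5077 0.1976 0.2706]
tip90 N 3 [0.01, -0.45, -0.46, -0.78, -0.01, 0.0] ok speed 0.31 q [ 0.68  0.49  1.26 -0.59  1.84  0.62] wristz 0.56 end [0.5065 0.2527 0.2875]
tip112 N 3 [-0.0, -0.53, -0.63, -0.85, 0.0, 0.01] ok speed 0.32 q [ 0.84  0.73  1.08 -0.82  2.13  0.66] wristz 0.45 end [0.504  0.3263 0.2883]
```

View pics/s11.png

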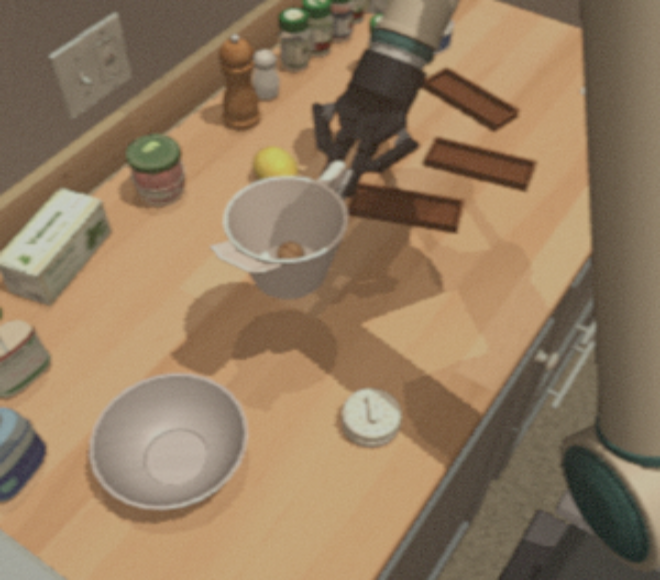

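Run:
```python
from jug import *
d=cam("scene");s=manip.get_state();M=q2R(s["ee_rot"])
psi=np.arctan2(M[1,2],M[0,2]);print(np.degrees(psi))
H=s["position"]-.0187*M[:,2]
for q in [(.086,0,.112),(0,0,.1),(0,0,0)]:
    w=H+rz(psi)@(np.array(q)-[-.1,0,.062]);p=proj(d,w);print(q,w.round(3),"crop",((p-[130,110])*[2.2,2]).round(0))
```

```text
92.09267598410858
(0.086, 0, 0.112) [0.504 0.213 0.248] crop [234. 263.]
(0, 0, 0.1) [0.507 0.127 0.236] crop [286. 215.]
(0, 0, 0) [0.507 0.127 0.136] crop [290. 269.]
```

The jug's projected pose agrees with the picture: spout at about (235,257) pointing at the bowl, jug upright. Tipping now.

Request:
apply_moves(commands=[0.01, -0.47, 0.06, -0.59, 0, 0, 0.01, -0.47, 0.06, -0.59, 0, 0, 0.01, -0.47, 0.06, -0.59, 0, 0, 0.01, -0.47, 0.06, -0.59, 0, 0, 0.01, -0.47, 0.06, -0.59, 0, 0, 0.01, -0.47, 0.06, -0.59, 0, 0, 0.01, -0.47, 0.06, -0.59, 0, 0, 0.01, -0.47, 0.06, -0.59, 0, 0, 0, -0.29, -0.23, -0.58, 0, 0, 0, -0.29, -0.23, -0.58, 0, 0, 0, -0.29, -0.23, -0.58, 0, 0, 0, -0.29, -0.23, -0.58, 0, 0, 0, -0.29, -0.23, -0.58, 0, 0, 0, -0.29, -0.23, -0.58, 0, 0])

```text
clock: 40.75
position: [0.5055, 0.1969, 0.2687]
ee_rot: [0.189, 0.982, 0.018, 0.004]
contact_force: [0.1, -0.1, -2.7]
width: 0.0121
```

Request:
apply_moves(commands=[0.01, -0.22, -0.23, -0.39, 0, 0, 0.01, -0.22, -0.23, -0.39, 0, 0, 0.01, -0.22, -0.23, -0.39, 0, 0, 0.01, -0.22, -0.23, -0.39, 0, 0, 0.01, -0.22, -0.23, -0.39, 0, 0, 0.01, -0.22, -0.23, -0.39, 0, 0, 0, -0.26, -0.31, -0.43, 0, 0, 0, -0.26, -0.31, -0.43, 0, 0, 0, -0.26, -0.31, -0.43, 0, 0, 0, -0.26, -0.31, -0.43, 0, 0, 0, -0.26, -0.31, -0.43, 0, 0, 0, -0.26, -0.31, -0.43, 0, 0, 0, 0, 0, 0, 0, 0, 0, 0, 0, 0, 0, 0, 0, 0, 0, 0, 0, 0, 0, 0, 0, 0, 0, 0, 0, 0, 0, 0, 0, 0, 0, 0, 0, 0, 0, 0, 0, 0, 0, 0, 0, 0, 0, 0, 0, 0, 0, 0])

```text
clock: 42.75
position: [0.5043, 0.3243, 0.2838]
ee_rot: [0.529, 0.848, 0.015, 0.011]
contact_force: [0.4, 0.3, -2.2]
width: 0.0126
```

Run:
```python
from jug import *
s,M=st()
d=cam("scene");e=cam("side")
a=cv2.resize(d["frame"][200:400,130:350,::-1],(396,360));b=cv2.resize(e["frame"][160:360,150:370,::-1],(396,360))
cv2.imwrite("pics/s12.png",np.hstack([a,b]))
```

```text
t 42.8 p [0.5043 0.3243 0.2838] x [0.999 0.038 0.003] z [ 0.036 -0.898 -0.439] q [ 0.84  0.73  1.09 -0.82  2.11  0.67] F [ 0.4  0.3 -2.2] w 0.0126
```

View pics/s12.png

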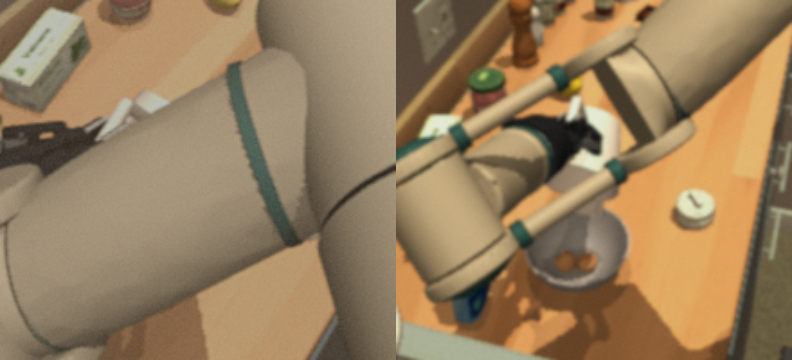

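The side view shows two walnuts in the bowl at (565,262) and (585,262), and no strays around it. I'll bring the jug back upright and stand it down.

Run:
```python
from jug import *
pl=Plan();B=np.r_[.503,.345,0]
psi=np.radians(92);u=np.array([np.cos(psi),np.sin(psi),0])
for th,z,back in((90,.12,.03),(70,.135,.03),(40,.17,.03)):
    t=np.radians(th);Mj=rz(psi)@ry(t);O=B+[0,0,z]-u*back-Mj@np.array([.086,0,.112])
    pl.to(*tcp(psi,O,t),f"tip{th}")
pl.to(*tcp(psi,B-.225*u+[0,0,.12],0),"upright")
pl.to(*tcp(psi,B-.225*u+[0,0,.02],0),"down")
```

```text
tip90 N 3 [-0.01, 0.52, 0.62, 0.85, -0.01, -0.0] ok speed 0.33 q [ 0.69  0.49  1.25 -0.59  1.85  0.62] wristz 0.49 end [0.5061 0.2524 0.292 ]
tip70 N 3 [0.0, 0.39, 0.51, 0.78, 0.0, -0.0] ok speed 0.32 q [ 0.47  0.31  1.41 -0.35  1.59  0.46] wristz 0.59 end [0.508  0.1975 0.2749]
tip40 N 4 [0.0, 0.38, 0.43, 0.87, -0.0, -0.0] ok speed 0.46 q [ 0.05  0.19  1.62  0.14  1.33 -0.02] wristz 0.59 end [0.5098 0.1437 0.2331]
upright N 5 [0.0, 0.86, 0.09, 0.93, -0.0, -0.0] ok speed 0.59 q [-0.55  0.43  1.76  0.67  1.51 -0.82] wristz 0.41 end [0.5137 0.0336 0.1697]
down N 3 [0.0, 0.82, 0.75, 0.0, -0.0, -0.0] ok speed 0.19 q [-0.55  0.56  1.86  0.69  1.34 -0.97] wristz 0.31 end [0.5137 0.0343 0.0696]
```

Request:
apply_moves(commands=[0, 0.31, 0.37, 0.51, 0, 0, 0, 0.31, 0.37, 0.51, 0, 0, 0, 0.31, 0.37, 0.51, 0, 0, 0, 0.31, 0.37, 0.51, 0, 0, 0, 0.31, 0.37, 0.51, 0, 0, 0, 0.23, 0.31, 0.47, 0, 0, 0, 0.23, 0.31, 0.47, 0, 0, 0, 0.23, 0.31, 0.47, 0, 0, 0, 0.23, 0.31, 0.47, 0, 0, 0, 0.23, 0.31, 0.47, 0, 0, 0, 0.25, 0.29, 0.58, 0, 0, 0, 0.25, 0.29, 0.58, 0, 0, 0, 0.25, 0.29, 0.58, 0, 0, 0, 0.25, 0.29, 0.58, 0, 0, 0, 0.25, 0.29, 0.58, 0, 0, 0, 0.25, 0.29, 0.58, 0, 0])

```text
clock: 44.45
position: [0.5106, 0.145, 0.2274]
ee_rot: [-0.071, 0.997, 0.02, 0.0]
contact_force: [0.2, -0.5, -1.7]
width: 0.0122
```

Request:
apply_moves(commands=[0, 0.54, 0.06, 0.58, 0, 0, 0, 0.54, 0.06, 0.58, 0, 0, 0, 0.54, 0.06, 0.58, 0, 0, 0, 0.54, 0.06, 0.58, 0, 0, 0, 0.54, 0.06, 0.58, 0, 0, 0, 0.54, 0.06, 0.58, 0, 0, 0, 0.54, 0.06, 0.58, 0, 0, 0, 0.54, 0.06, 0.58, 0, 0, 0, 0, 0, 0, 0, 0, 0, 0, 0, 0, 0, 0])

```text
clock: 45.45
position: [0.5153, 0.0372, 0.1595]
ee_rot: [-0.406, 0.914, 0.018, -0.007]
contact_force: [0.8, 1.0, -2.6]
width: 0.0122
```

Run:
```python
from jug import *
st();pl=Plan();B=np.r_[.503,.345,0]
psi=np.radians(92);u=np.array([np.cos(psi),np.sin(psi),0])
pl.to(*tcp(psi,B-.225*u+[0,0,.02],0),"down")
pl.to(*tcp(psi,B-.225*u+[0,0,.0],0),"down2")
d=cam("scene");e=cam("side")
a=cv2.resize(d["frame"][110:390,130:410,::-1],(400,400));b=cv2.resize(e["frame"][140:340,180:380,::-1],(400,400))
cv2.imwrite("pics/s13.png",np.hstack([a,b]))
```

```text
t 45.5 p [0.5153 0.0372 0.1595] x [0.999 0.038 0.001] z [-0.028  0.742 -0.67 ] q [-0.54  0.44  1.77  0.67  1.49 -0.83] F [ 0.8  1.  -2.6] w 0.0122
down N 3 [-0.02, 0.77, 0.64, 0.0, 0.0, 0.01] ok speed 0.16 q [-0.55  0.56  1.85  0.69  1.34 -0.96] wristz 0.31 end [0.5136 0.0335 0.0694]
down2 N 1 [0.01, 0.48, 0.46, 0.01, 0.01, -0.01] ok speed 0.12 q [-0.55  0.59  1.87  0.7   1.3  -0.99] wristz 0.29 end [0.5139 0.0341 0.0495]
```

View pics/s13.png

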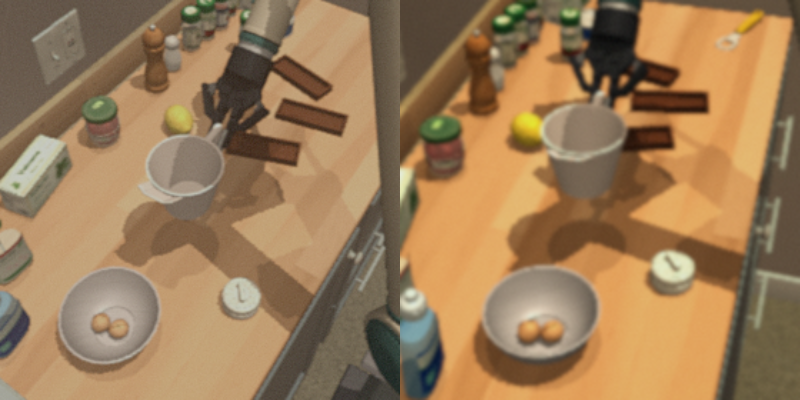

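The bowl holds two walnuts, at (100,323) and (118,327), and the jug is upright and looks empty. Lowering it now.

Request:
apply_moves(commands=[-0.01, 0.46, 0.38, 0, 0, 0, -0.01, 0.46, 0.38, 0, 0, 0, -0.01, 0.46, 0.38, 0, 0, 0, -0.01, 0.46, 0.38, 0, 0, 0, -0.01, 0.46, 0.38, 0, 0, 0, 0, 0.08, 0.07, 0, 0, 0, 0, 0.08, 0.07, 0, 0, 0, 0, 0.08, 0.07, 0, 0, 0, 0, 0.08, 0.07, 0, 0, 0, 0, 0, 0, 0, 0, 0, 0, 0, 0, 0, 0, 0])

```text
clock: 46.65
position: [0.5147, 0.0334, 0.0578]
ee_rot: [-0.406, 0.914, 0.018, -0.006]
contact_force: [0.6, 0.2, -2.3]
width: 0.0125
```

Request:
apply_moves(commands=[0, 0.05, 0.05, 0, 0, 0, 0, 0.05, 0.05, 0, 0, 0, 0, 0.05, 0.05, 0, 0, 0, 0, 0, 0, 0, 0, 0])

```text
clock: 47.05
position: [0.5145, 0.0339, 0.051]
ee_rot: [-0.406, 0.914, 0.018, -0.007]
contact_force: [0.1, 0.4, -2.5]
width: 0.0125
```

Request:
apply_moves(commands=[0, 0.03, 0.03, 0, 0, 0, 0, 0, 0, 0, 0, 0, 0, 0.03, 0.03, 0, 0, 0, 0, 0, 0, 0, 0, 0])

```text
clock: 47.45
position: [0.5149, 0.034, 0.0501]
ee_rot: [-0.407, 0.913, 0.018, -0.006]
contact_force: [-0.4, -5.2, 5.7]
width: 0.0126
```

Contact at the expected height. Release and back off.

Request:
apply_moves(commands=[0, 0, 0, 0, 0, 0, 0, 0, 0, 0, 0, 0, 0, 0, 0, 0, 0, 0, 0, 0, 0, 0, 0, 0, 0, 0, 0, 0, 0, 0, 0, 0, 0, 0, 0, 0, 0, 0, 0, 0, 0, 0, 0, 0, 0, 0, 0, 0, 0, 0, -0.5, 0, 0, 0, 0, 0, -0.8, 0, 0, 0, 0, 0, -0.9, 0, 0, 0, 0, 0, -0.9, 0, 0, 0, 0, 0, -0.9, 0, 0, 0, 0, 0, -0.9, 0, 0, 0, 0, 0, -0.9, 0, 0, 0], jaw=1)

```text
clock: 48.95
position: [0.519, -0.0968, 0.1668]
ee_rot: [-0.406, 0.914, 0.018, -0.006]
contact_force: [0.3, -0.9, 0.1]
width: 0.0851
```

Run:
```python
from jug import *
st()
d=cam("scene");e=cam("wrist")
a=cv2.resize(d["frame"][100:400,130:430,::-1],(400,400));b=cv2.resize(e["frame"][:,:,::-1],(400,300));b=cv2.copyMakeBorder(b,0,100,0,0,cv2.BORDER_CONSTANT)
cv2.imwrite("pics/s14.png",np.hstack([a,b]))
```

```text
t 49.0 p [ 0.519  -0.0968  0.1668] x [0.999 0.038 0.003] z [-0.026  0.741 -0.671] q [-0.72  0.52  1.6   0.58  1.65 -0.9 ] F [ 0.3 -0.9  0.1] w 0.0851
```

The viewer limit is reached, so I'll do the last check numerically: jug pose by outline, jug interior by colour, and the dish and bowl areas against the last picture.

Run:
```python
from jug import *
O=np.r_[.5149,.034,.0501];M=pose(np.radians(92.1),A0,1);psi=np.radians(92.1)
J=O-.0187*M[:,2]-rz(psi)@np.array([-.1,0,.062]);print("jug",J.round(3))
T=np.arange(0,6.28,.1)
for n in("scene","side","wrist"):
    d=cam(n);f=d["frame"].astype(float);g=cv2.GaussianBlur(f.mean(2),(0,0),1);G=np.hypot(cv2.Sobel(g,-1,1,0),cv2.Sobel(g,-1,0,1))
    best=[]
    for dx in np.arange(-.012,.0121,.003):
      for dy in np.arange(-.012,.0121,.003):
        for tx in(-.15,-.07,0,.07,.15):
          for ty in (-.15,-.07,0,.07,.15):
            Q=R.from_rotvec([tx,ty,0]).as_matrix();v=[]
            for r,z in((.062,.1),(.04,0)):
                for t in T[::2]:
                    u=proj(d,J+[dx,dy,0]+Q@np.array([r*np.cos(t),r*np.sin(t),z])).round().astype(int)
                    if 0<=u[0]<560 and 0<=u[1]<420: v.append(G[u[1],u[0]])
            best.append((np.mean(v) if len(v)>20 else 0,dx,dy,tx,ty))
    print(n,np.round(max(best),3),"nominal",[round(b[0],1) for b in best if abs(b[1])+abs(b[2])+abs(b[3])+abs(b[4])<1e-6])
    # orange-ish walnut pixels inside jug and bowl interiors
    hsv=cv2.cvtColor(d["frame"],cv2.COLOR_RGB2HSV)
    for nm,c,r in(("jug",J+[0,0,.1],.052),("bowl",np.r_[.503,.345,.06],.075)):
        poly=np.array([proj(d,c+[r*np.cos(t),r*np.sin(t),0]) for t in T]).astype(np.int32);m=np.zeros((420,560),np.uint8);cv2.fillPoly(m,[poly],1)
        w=(hsv[...,1]>95)&(hsv[...,0]<22)&(m>0);k=cv2.connectedComponentsWithStats(w.astype(np.uint8));print("  ",nm,"px",m.sum(),"brown",w.sum(),"blobs",[s[4] for s in k[2][1:] if s[4]>8])
```

```text
jug [0.512 0.12  0.001]
scene [ 9.1188e+01 -3.0000e-03 -0.0000e+00  0.0000e+00  0.0000e+00] nominal [np.float64(87.9)]
   jug px 1213 brown 0 blobs []
   bowl px 3569 brown 312 blobs [np.int32(240), np.int32(69)]
side [ 7.918e+01 -9.000e-03 -3.000e-03 -1.500e-01  7.000e-02] nominal [np.float64(64.3)]
   jug px 637 brown 2 blobs []
   bowl px 2002 brown 216 blobs [np.int32(216)]
wrist [ 1.23082e+02 -3.00000e-03  3.00000e-03  0.00000e+00  0.00000e+00] nominal [np.float64(86.5)]
   jug px 5517 brown 0 blobs []
   bowl px 3887 brown 126 blobs [np.int32(45), np.int32(57), np.int32(24)]
```

```bash
python3 -c "
from rig import manip
print(manip.sign_off())"
```

```text
the job is handed in; nothing more can be done
None
```

I turned over all three dishes, poured the walnuts into the bowl and handed the job in at about 49 s. I turned the jug, still upright, until its spout faced the bowl, tipped it over its spout above the bowl, and stood it upright on the worktop again.

**Checks that agreed:**
- **Dishes and walnuts:** the last picture I could view showed all three dishes hollow side up and two walnuts in the bowl. I saw no strays and never saw more than two walnuts in the jug.
- **Jug:** after I let go, the scene and wrist cameras both fitted it upright at about (0.51, 0.12), and no camera showed any walnut colour inside it.

**Checks that failed or disagreed:**
- **Final picture:** the viewer had reached its limit, so the check after release was by image code only.
- **Side camera:** the outline fit there gave a small tilt (0.15 rad). I think it locked onto other edges and trusted the two clearer views.
- **Bowl count:** walnut-coloured areas in the bowl did not split cleanly into two in every view, so the count of two rests on the pictures.

Each dish lies a few centimetres from where it started, and the third is turned about 20°. The jug stands about 5 cm from its start with its spout still towards the bowl.

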